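Weigh two staple cartridges and load the fuller one

TASK

The two closed staple cartridges look alike, but one is nearly used up. Stand them on the opposite pans of the balance and let it tip freely to find the heavier one, without pressing hard on the pans; then take the heavier one and push it upright down the stitcher's cartridge well, past the drag of its spring, until it bottoms on the feed deck, and stop there: do not force it. Leave the lighter cartridge standing on its pan, and leave the other things on the table alone.

Things in the scene. Friction and masses are not known exactly. Their poses are not given: they have to be found in the camera images.
- cartridge_a_mid (a point): Centre (half-way up) of one staple cartridge: upright closed grey plastic box with a white cap, 46 mm along x, 30 mm along y, 80 mm tall along z, standing loose on the table. Grip it across the 30 mm in its upper half; either way round fits the well. The staples inside are loose by about 1 mm. Full it weighs 230 to 265 g, nearly used 110 to 160 g; neither looks nor names tell which.
- cartridge_b_mid (a point): Centre (half-way up) of the other staple cartridge, the same in every outward respect.
- balance: Equal-arm balance, a heavy grey base 120 x 300 mm, fixed to the table; origin under its middle on the table; x points away from its dial face, y along the beam towards the left pan, z up.
- beam (a joint): Angle of the balance beam, rad: 0 level, positive = right pan down and left pan up, negative = left pan down; stops at about -0.1 and +0.1, some 12 mm of pan travel either way from level. It turns freely but damped: it swings over in 1 to 2 s and rests at the stop on the heavier side.
- pan_left: Left pan of the balance (+y end of the beam): a flat steel plate 106 x 106 mm without a rim, that stays level as it goes up and down. Origin at the centre of its upper face, about 103 mm above the table when the beam is level, axes as the balance; the pans' centres are 250 mm apart. Rigid only at the ends of its travel; do not load it beyond 25 N.
- pan_right: Right pan of the balance (-y end of the beam), the same as the left.
- stitcher: Bench booklet stitcher, a heavy grey machine 255 x 110 mm, 105 mm high, fixed to the table; origin on the table below its cartridge well; its stitching head faces -x. Inside the well a leaf spring in the +x wall bears on the cartridge from about 10 mm down, fully from 23 mm: up to 10 N to get past it, then 3 to 6 N of drag, which holds a released cartridge.
- well_mouth (a point): Middle of the mouth of the cartridge well, a vertical rectangular hole, level with the top of the low black guide frame round it; axes as the stitcher. 49 mm along x, 33 mm along y (1.5 mm clear all round); the frame flares 4 mm wider at its top. The feed deck at its bottom, a rigid stop, is 30 to 44 mm below the mouth as the thickness is set: unseen, only felt. More than 30 N on it does damage.
- snips: Bystander: small snips lying on the table, 125 mm long.
- masking_thin: Bystander: narrow roll of masking tape lying flat, about 100 mm across, 24 mm high.
- silver_pen: Bystander: silver pen lying on the table, 128 mm long.
Things that resemble listed ones, but are neither listed nor needed, are in the scene too. What is shaped like the part that bears cartridge_a_mid but purple is not meant.

How it is judged (in metres and radians):
On the way, in this order (a step that is already met when the one before it is completed fails the run):
1. the two cartridges stand on opposite pans, let go, and the beam has tipped to the heavier side (((contact force between cartridge_a and pan_left above 0.5 N and horizontal distance between cartridge_a_mid and pan_left below 0.05 m and angle between each of cartridge_a_mid, cartridge_b_mid's own z axis and vertical below 0.15 rad and contact force between cartridge_b and pan_right above 0.5 N and horizontal distance between cartridge_b_mid and pan_right below 0.05 m) or (contact force between cartridge_a and pan_right above 0.5 N and horizontal distance between cartridge_a_mid and pan_right below 0.05 m and angle between each of cartridge_a_mid, cartridge_b_mid's own z axis and vertical below 0.15 rad and contact force between cartridge_b and pan_left above 0.5 N and horizontal distance between cartridge_b_mid and pan_left below 0.05 m)) and contact force between the fingers and cartridge_a below 0.05 N and contact force between the fingers and cartridge_b below 0.05 N and (value of joint beam above 0.07 rad or value of joint beam below -0.07 rad)), for 0.3 s.
2. a cartridge stands upright in the well and is down on the feed deck (((z of feed_deck_c0 in the frame of cartridge_a_mid above -0.0465 m and horizontal distance between cartridge_a_mid and well_mouth below 0.004 m and angle between cartridge_a_mid's own z axis and vertical below 0.06 rad) or (z of feed_deck_c0 in the frame of cartridge_b_mid above -0.0465 m and horizontal distance between cartridge_b_mid and well_mouth below 0.004 m and angle between cartridge_b_mid's own z axis and vertical below 0.06 rad))), for 0.2 s.
At the end, for the whole second after the job is handed in: The heavier cartridge stands in the well, upright (0.06 rad), within 4 mm of its middle, down on the feed deck to within 1.5 mm; the lighter one stands upright on a pan, its weight there under 2 N (the full one weighs more); both released and at rest (((z of feed_deck_c0 in the frame of cartridge_a_mid above -0.0465 m and horizontal distance between cartridge_a_mid and well_mouth below 0.004 m and angle between cartridge_a_mid's own z axis and vertical below 0.06 rad and contact force between cartridge_b and pan_left between 0.5 and 2 N and horizontal distance between cartridge_b_mid and pan_left below 0.05 m and angle between cartridge_b_mid's own z axis and vertical below 0.15 rad) or (z of feed_deck_c0 in the frame of cartridge_a_mid above -0.0465 m and horizontal distance between cartridge_a_mid and well_mouth below 0.004 m and angle between cartridge_a_mid's own z axis and vertical below 0.06 rad and contact force between cartridge_b and pan_right between 0.5 and 2 N and horizontal distance between cartridge_b_mid and pan_right below 0.05 m and angle between cartridge_b_mid's own z axis and vertical below 0.15 rad) or (z of feed_deck_c0 in the frame of cartridge_b_mid above -0.0465 m and horizontal distance between cartridge_b_mid and well_mouth below 0.004 m and angle between cartridge_b_mid's own z axis and vertical below 0.06 rad and contact force between cartridge_a and pan_left between 0.5 and 2 N and horizontal distance between cartridge_a_mid and pan_left below 0.05 m and angle between cartridge_a_mid's own z axis and vertical below 0.15 rad) or (z of feed_deck_c0 in the frame of cartridge_b_mid above -0.0465 m and horizontal distance between cartridge_b_mid and well_mouth below 0.004 m and angle between cartridge_b_mid's own z axis and vertical below 0.06 rad and contact force between cartridge_a and pan_right between 0.5 and 2 N and horizontal distance between cartridge_a_mid and pan_right below 0.05 m and angle between cartridge_a_mid's own z axis and vertical below 0.15 rad)) and linear speed of each of cartridge_a, cartridge_b below 0.02 m/s and contact force between the fingers and cartridge_a below 0.05 N and contact force between the fingers and cartridge_b below 0.05 N); the robot touches nothing.
It fails at once if a cartridge is driven onto the feed deck with more than 30 N (contact force between any of cartridge_a, cartridge_b and feed_deck_c0 above 30 N).
It fails at once if a cartridge is jammed against the stitcher with more than 60 N (contact force between any of cartridge_a, cartridge_b and stitcher above 60 N).
It fails at once if a pan is pressed or struck with more than 25 N (contact force between anything else and pan_left above 25 N or contact force between anything else and pan_right above 25 N).
It fails at once if snips, masking tape roll or pen moved by more than 20 mm (distance of any of snips, masking_thin, silver_pen from where it was at the start of the episode above 0.02 m).
It also fails if it takes over 72 s, if anything falls off the work surface, if the arm or the gripper's body presses on something with over 40 N, if the wrist force passes 120 N, or if a joint passes its speed limit or range.

ROBOT

A 6-joint arm with a two-finger parallel gripper is mounted at the origin on the work surface; the furniture and walls round the work are solid. World frame = base frame: x ahead of the robot, y to its left, z up, the work surface at z = 0. Lengths are in mm, angles in rad, forces in N, time in s.
With the tool pointing down it reaches from about 275 to 750 mm from the base axis. Payload 10.2 kg.
Tool frame: the origin (TCP) lies midway between the tips of the shut fingers; the grasp point (between the pads) lies 19 mm behind it; x points along the fingers, y is the direction in which the jaws open and shut, and the axes are right-handed (so a half turn about x gives the same grasp; the last joint's range is limited). The gripper opens to 85 mm and grips with 20 to 120 N. Pads are 22 mm wide; open, the fingers measure 114 mm over their backs; the gripper's body (76 mm by 85 mm) begins 54 mm behind the grasp point. The pads swing forward as they close: fully open they stand 13 mm farther back than shut.
Start: joints at [-1.376, 0.313, 1.498, -0, 1.331, -0.223], TCP at [213.007, -479.853, 231.294] pointing down, gripper open.
Joint ranges: [-2.94, 2.94], [-0.97, 2.17], [0.19, 2.56], [-1.23, 4.37], [0.02, 3.11], [-2.88, 2.88]. Speed limits (rad/s): [2.39, 2.39, 3.01, 3.14, 3.14, 3.14].

INTERFACE

Orientations are given as a unit quaternion [w, x, y, z].
In Python, from rig import sense, capture, get_calibration, finish_job gives the robot as it stands.
- The arm moves only by the tool jog_arm, never from a script. Its argument "increments" is a list of rows, each an object of numbers: "rx", "ry", "rz": the turn, a rotation vector about the tool's x, y, z in rad; "x", "y", "z": the shift along the tool's x, y, z in mm; "hand": the finger opening in mm, from 0 to 85.4. A call has 1 to 5 rows; each row shifts and turns the commanded pose from where the row before left it, along the tool's axes as they then stand; what a row does not reach is not made up. A row lasts 1/8 s, in which the tool goes at most 62.5 mm and 10.7 degrees, less where a joint would pass 70% of its speed; a pose out of reach is approached as far as the arm can. A call with a gripper value outside its range is refused whole. The fingers move at their own pace and stop on an object; "force" is the grip in N (left out, the last holds). Time passes only in rows, so rows that do not move let the fingers close. It gives the time, the measured TCP pose, the force and the opening at its end, in the units of the state.
- sense(): the state, without advancing time (a new reading comes with each control period).
- capture(name): name is "scene" or "top" or "wrist"; returns the picture (420x560x3 uint8, red, green, blue); there is no depth.
- get_calibration(name): a dict with "camera_matrix" (3x3 intrinsics, pixels), "R" (3x3) and "t" (3): a world point X has camera coordinates R X + t; the wrist camera has in their place "T_tool_cam" (4x4, takes a point from camera to tool coordinates, whose origin is the TCP and whose axes are the tool frame's). Camera axes: x right, y down, z forward; pixel columns grow to the right and rows downward; lengths in mm; the calibration is good to about 2 mm. The wrist camera is an equidistant fisheye: a pixel r from the principal point sees the ray r / f radians off the axis. A picture is of the moment at which its call begins: read the wrist's pose just before it. get_calibration takes no time and is no camera call.
- finish_job(): hands the job in, once; it reports no verdict.
The state is a dict: "time_s": time; "joints": joint angles; "dq": joint speeds; "tau": joint torques, N m; "eef_pos": TCP position; "ee_rot": TCP orientation; "force": force on the tool from outside, world axes, zero at the start; "wrist_torque": the same for the moment, N m; "grip_width": opening from 0.0 (shut) to 1.0 (fully open).
Only numpy, scipy, OpenCV 4.12 (cv2) and the standard library are available. Lean on these libraries where they do the work, as an engineer would, in place of code of your own. Each camera call takes 0.05 s, during which the arm holds its last target.

## Working session

There is one attempt and no reset: what is moved stays moved. The work goes in short steps, Python scripts to look and compute and a tool call to move; the robot and the scene stay as the last step left them, time stands still between calls to the robot, and variables do not carry over. Pictures are saved under pics/ and viewed, and the job is handed in when it is done.

Besides the shell and the picture viewer there is one more tool, called in YAML: its name, and indented under it one key for each argument. jog_arm: Moves the arm, as the interface text tells. Its arguments: {"type":"object","properties":{"increments":{"type":"array","items":{"type":"object","properties":{"rx":{"type":"number"},"ry":{"type":"number"},"rz":{"type":"number"},"x":{"type":"number"},"y":{"type":"number"},"z":{"type":"number"},"hand":{"type":"number"}}}},"force":{"type":"number"}},"required":["increments"]}

```bash
mkdir -p pics; cat > h.py <<'E'
import numpy as np, cv2
from rig import sense, capture, get_calibration, finish_job
def save(name,fn,crop=None,scale=1):
    im=capture(name)[:,:,::-1]
    cv2.imwrite('pics/raw_'+fn,im)
    if crop: x0,y0,x1,y1=crop; im=im[y0:y1,x0:x1]
    if scale!=1: im=cv2.resize(im,None,fx=scale,fy=scale,interpolation=cv2.INTER_CUBIC)
    cv2.imwrite('pics/'+fn,im)
def crop(fn,out,c,scale):
    im=cv2.imread('pics/'+fn);x0,y0,x1,y1=c
    cv2.imwrite('pics/'+out,cv2.resize(im[y0:y1,x0:x1],None,fx=scale,fy=scale,interpolation=cv2.INTER_CUBIC))
def ray(cam,u,v):
    c=get_calibration(cam);K=np.array(c['camera_matrix']);R=np.array(c['R']);t=np.array(c['t'])
    return -R.T@t, R.T@np.linalg.inv(K)@np.array([u,v,1.])
def at(cam,u,v,z):
    o,d=ray(cam,u,v); return o+d*(z-o[2])/d[2]
def proj(cam,X):
    c=get_calibration(cam);K=np.array(c['camera_matrix']);p=K@(np.array(c['R'])@np.array(X,float)+np.array(c['t']));return p[:2]/p[2]
E
python3 - <<'E'
from h import *
s=sense();print(s)
save('scene','s0.png');save('top','t0.png')
for n in ['scene','top','wrist']: print(n,get_calibration(n))
E
```

```text
{'time_s': 0.0, 'joints': array([-1.37638334e+00,  3.13473326e-01,  1.49847363e+00, -1.36714160e-05,
        1.33102705e+00, -2.23403101e-01]), 'dq': array([-6.09060619e-04, -1.68637325e-04,  1.20841306e-03,  8.92907259e-05,
        9.22241795e-04, -7.13845127e-04]), 'tau': array([ 7.11799839e-04, -4.12273872e+01, -2.59737754e+01, -1.23348327e-04,
        4.18651354e-03, -2.18665043e-06]), 'eef_pos': array([ 212.95603521, -479.56574604,  230.7093981 ]), 'ee_rot': array([ 0.14616085,  0.69173482,  0.14713764, -0.69173005]), 'force': array([ 0.70976922, -0.61970766,  0.68087846]), 'wrist_torque': array([-0.02812   ,  0.00394058, -0.01499786]), 'grip_width': 1.0026138889560916}
scene {'camera_matrix': array([[424.63701809,   0.        , 273.68862895],
       [  0.        , 424.63701809, 206.85825835],
       [  0.        ,   0.        ,   1.        ]]), 'R': array([[-0.46632421, -0.88457755,  0.0080175 ],
       [-0.49104027,  0.2513025 , -0.83410221],
       [ 0.73581328, -0.39289897, -0.55155164]]), 't': array([ 193.67124532,  344.20403364, 1008.39015305])}
top {'camera_matrix': array
[... 194 characters left out ...]
100164],
       [-0.99357931,  0.01974213, -0.11140198],
       [ 0.11139996, -0.00120537, -0.99377492]]), 't': array([ -43.45555267,  541.62755821, 1790.6561464 ])}
wrist {'camera_matrix': array([[325.1922621 ,   0.        , 290.90622025],
       [  0.        , 325.1922621 , 212.00303269],
       [  0.        ,   0.        ,   1.        ]]), 'T_tool_cam': array([[-1.31016131e-03, -2.82863222e-01,  9.59159362e-01,
        -1.41992434e+02],
       [ 9.99998791e-01,  4.32402300e-04,  1.49346448e-03,
         1.28584063e-01],
       [-8.37188890e-04,  9.59160159e-01,  2.82862314e-01,
        -7.15683401e+01],
       [ 0.00000000e+00,  0.00000000e+00,  0.00000000e+00,
         1.00000000e+00]])}
```

View pics/s0.png

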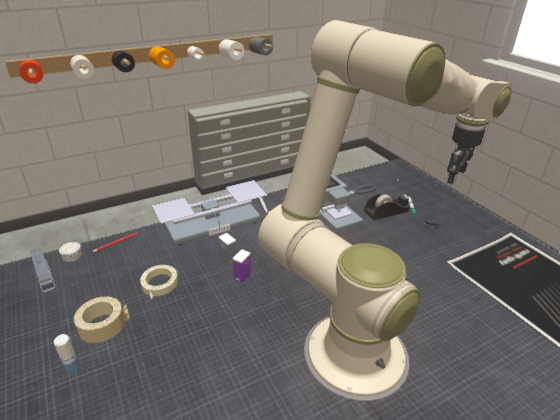

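View pics/t0.png

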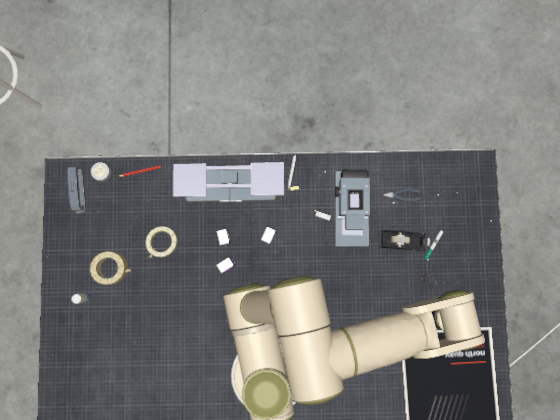

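```bash
python3 - <<'E'
from h import *
crop('raw_t0.png','t0a.png',(165,150,305,290),5)
crop('raw_t0.png','t0b.png',(305,155,455,295),5)
crop('raw_s0.png','s0a.png',(140,170,300,290),5)
for n,(u,v) in dict(c1=(223,237),c2=(268,235),c3=(225,265)).items():
    X=at('top',u,v,80);print(n,X,proj('scene',X))
for n,(u,v,z) in dict(pl=(190,180,103),pr=(267,179,103),well=(354,200,110)).items():
    X=at('top',u,v,z);print(n,X,proj('scene',X))
E
```

```text
c1 [447.37317017 138.33465993  80.        ] [226.84994389 238.57894163]
c2 [450.94552348  -6.61673091  80.        ] [270.37924783 224.63945152]
c3 [357.57222438 132.6228586   80.        ] [241.26193478 255.71553276]
pl [631.37782136 240.51444015 103.        ] [173.2262714  209.65395581]
pr [629.70075499  -7.03252307 103.        ] [245.85440387 191.07784277]
well [ 555.23501035 -283.36496566  110.        ] [327.59044914 180.41244454]
```

View pics/t0a.png

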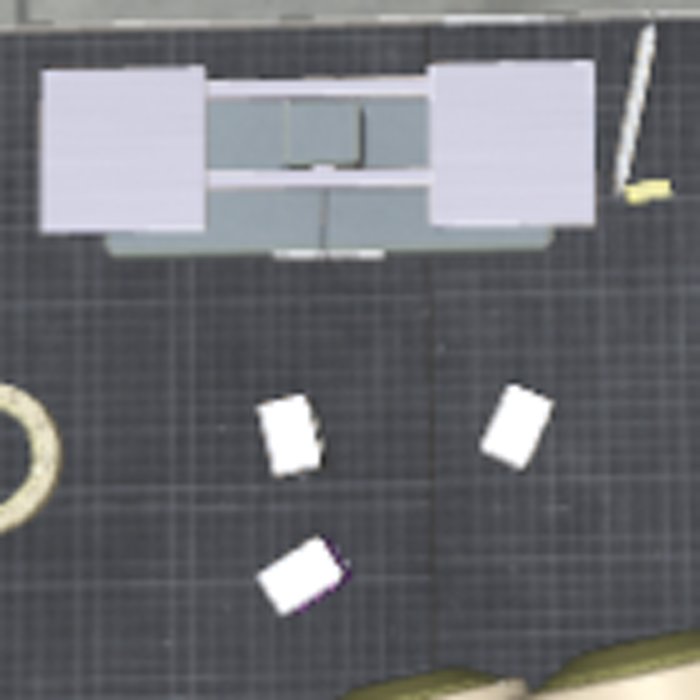

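View pics/t0b.png

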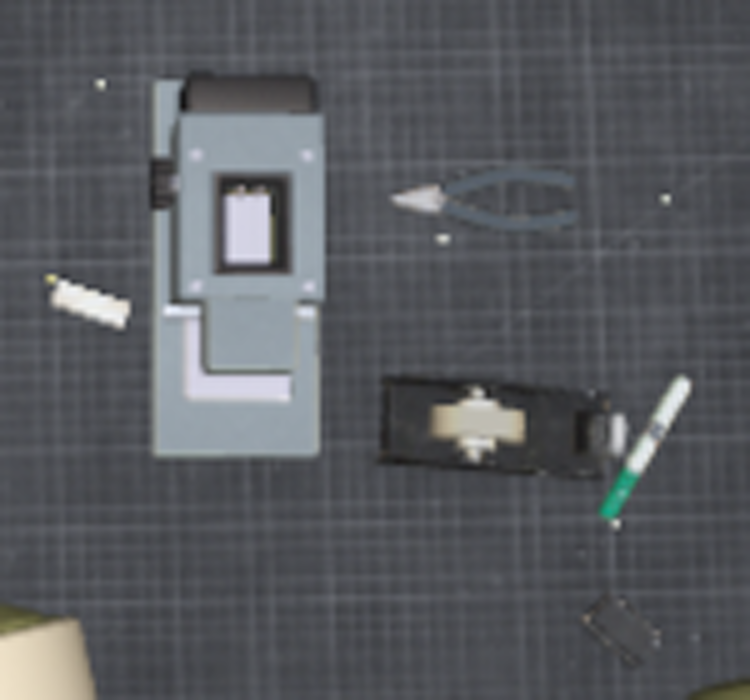

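View pics/s0a.png

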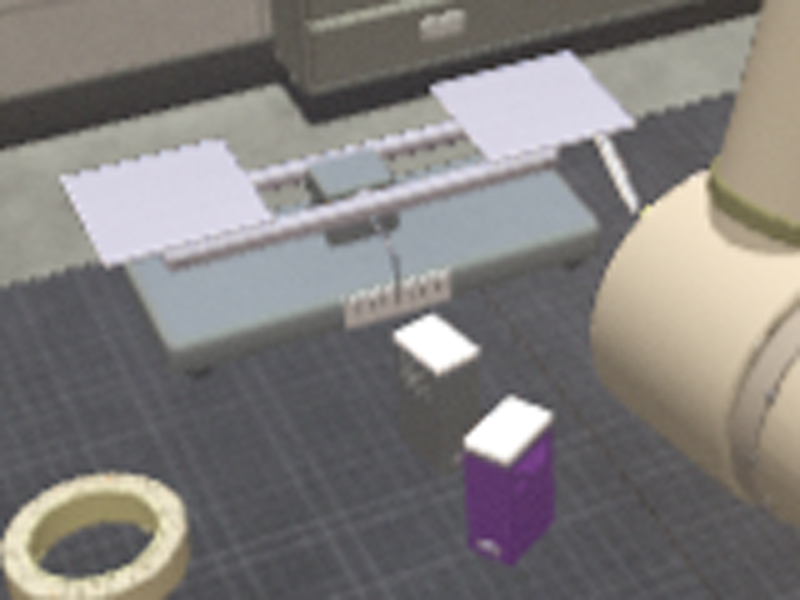

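```bash
python3 - <<'E'
from h import *
def pts(P,off,z,s=5): return np.array([at('top',off[0]+(u+.5)/s-.5,off[1]+(v+.5)/s-.5,z)[:2] for u,v in P])
def desc(n,P,off,z):
    Q=pts(P,off,z);e=np.roll(Q,-1,0)-Q
    print(n,Q.mean(0).round(1),[ (round(np.hypot(*a),1),round(np.degrees(np.arctan2(a[1],a[0])),1)) for a in e])
A=(165,150);B=(305,155)
desc('c1',[(258,405),(307,394),(321,464),(276,477)],A,80)
desc('c2',[(516,382),(553,402),(522,470),(480,447)],A,80)
desc('c3',[(257,577),(320,536),(344,574),(283,615)],A,80)
desc('pl',[(40,70),(205,65),(206,230),(42,234)],A,103)
desc('pr',[(428,64),(593,60),(595,226),(430,226)],A,103)
desc('frame',[(212,172),(291,172),(293,274),(213,272)],B,105)
desc('body',[(153,80),(325,80),(320,457),(153,457)],B,50)
E
```

```text
c1 [448.7 139.3] [(np.float64(32.3), np.float64(-78.4)), (np.float64(46.1), np.float64(-169.2)), (np.float64(30.0), np.float64(105.0)), (np.float64(47.9), np.float64(13.6))]
c2 [452.1  -7.1] [(np.float64(27.2), np.float64(-119.6)), (np.float64(48.1), np.float64(154.5)), (np.float64(30.8), np.float64(60.2)), (np.float64(47.9), np.float64(-29.9))]
c3 [358.6 133.2] [(np.float64(47.8), np.float64(-58.0)), (np.float64(28.8), np.float64(-148.3)), (np.float64(46.7), np.float64(122.8)), (np.float64(29.5), np.float64(33.9))]
pl [633.1 242.9] [(np.float64(106.5), np.float64(-89.4)), (np.float64(107.4), np.float64(-179.9)), (np.float64(105.1), np.float64(90.3)), (np.float64(106.8), np.float64(0.8))]
pr [631.8  -6.7] [(np.float64(106.5), np.float64(-89.7)), (np.float64(108.1), np.float64(179.5)), (np.float64(105.8), np.float64(88.9)), (np.float64(105.5), np.float64(-0.1))]
frame [ 558.8 -287.5] [(np.float64(50.6), np.float64(-91.1)), (np.float64(65.8), np.float64(179.0)), (np.float64(51.0), np.float64(87.4)), (np.float64(64.5), np.float64(-1.3))]
body [ 536.3 -284.4] [(np.float64(114.1), np.float64(-91.1)), (np.float64(250.0), np.float64(177.1)), (np.float64(109.1), np.float64(88.9)), (np.float64(249.9), np.float64(-1.7))]
```

```bash
cat >> h.py <<'E'
from scipy.spatial.transform import Rotation as Ro
def pose(s=None):
    s=s or sense();q=s['ee_rot'];return np.array(s['eef_pos']),Ro.from_quat([q[1],q[2],q[3],q[0]])
def plan(xyz,yaw_deg):
    """jaw axis (tool y) yaw such that y=(-sin,cos); tool x down"""
    p,R=pose(); M=R.as_matrix()
    best=None
    for k in (0,180):
        t=np.radians(yaw_deg+k)
        X=np.array([0,0,-1.]);Y=np.array([-np.sin(t),np.cos(t),0]);T=np.c_[X,Y,np.cross(X,Y)]
        rv=Ro.from_matrix(M.T@T).as_rotvec()
        if best is None or np.linalg.norm(rv)<np.linalg.norm(best[0]): best=(rv,T)
    d=M.T@(np.array(xyz,float)-p)
    print('p',p.round(1),'M',M.round(3).tolist())
    print('turn',best[0].round(4),'deg',np.degrees(best[0]).round(1),'shift now-axes',d.round(1),'shift after-turn axes',(best[1].T@(np.array(xyz)-p)).round(1))
def wproj(X,s):
    p,R=pose(s);c=get_calibration('wrist');T=np.array(c['T_tool_cam']);K=np.array(c['camera_matrix'])
    x=R.inv().apply(np.atleast_2d(X)-p);x=(x-T[:3,3])@T[:3,:3]
    th=np.arctan2(np.hypot(x[:,0],x[:,1]),x[:,2]);ph=np.arctan2(x[:,1],x[:,0])
    return np.c_[K[0,2]+K[0,0]*th*np.cos(ph),K[1,2]+K[1,1]*th*np.sin(ph)]
def wat(u,v,z,s):
    p,R=pose(s);c=get_calibration('wrist');T=np.array(c['T_tool_cam']);K=np.array(c['camera_matrix'])
    a=np.array([(u-K[0,2])/K[0,0],(v-K[1,2])/K[1,1]]);th=np.hypot(*a);a=a/th*np.sin(th)
    d=R.apply(T[:3,:3]@np.array([*a,np.cos(th)]));o=p+R.apply(T[:3,3]);return o+d*(z-o[2])/d[2]
import json
def wsave(fn,crop=None,scale=1):
    s=sense();save('wrist',fn,crop,scale);json.dump({k:np.array(v).tolist() for k,v in s.items()},open('pics/'+fn+'.json','w'));return s
def wload(fn): return json.load(open('pics/'+fn+'.json'))
E
python3 - <<'E'
from h import *
plan([452,-7,200],-28)
E
```

```text
p [ 212.9 -479.6  230.8] M [[-0.0, 0.406, -0.914], [0.001, -0.914, -0.406], [-1.0, -0.001, -0.0]]
turn [9.065e-01 3.000e-04 1.100e-03] deg [51.9  0.   0.1] shift now-axes [  31.3 -335.  -410.2] shift after-turn axes [  30.8 -529.5   10.8]
```

jog_arm:
  increments:
    - {"x": 6, "y": -33.5, "z": -41}
    - {"x": 6, "y": -33.5, "z": -41}
    - {"x": 6, "y": -33.5, "z": -41}
    - {"x": 6, "y": -33.5, "z": -41}
    - {"x": 6, "y": -33.5, "z": -41}

```text
schema error: expected keys rx, ry, rz, x, y, z, hand
```

jog_arm:
  increments:
    - {"y": -33.5, "z": -41}
    - {"y": -33.5, "z": -41}
    - {"y": -33.5, "z": -41}
    - {"y": -33.5, "z": -41}
    - {"y": -33.5, "z": -41}

```text
schema error: expected keys rx, ry, rz, x, y, z, hand
```

jog_arm:
  increments:
    - {"rx": 0.1813}
    - {"rx": 0.1813}
    - {"rx": 0.1813}
    - {"rx": 0.1813}
    - {"rx": 0.1813}

```text
schema error: expected keys rx, ry, rz, x, y, z, hand
```

```bash
python3 - <<'E'
from h import *
s=wsave('w1.png');print(s['time_s'],s['joints'].round(2));plan([452,-7,200],-28)
E
```

```text
0.1 [-1.38  0.31  1.5  -0.    1.33 -0.22]
p [ 213.  -479.7  230.9] M [[-0.0, 0.406, -0.914], [0.001, -0.914, -0.406], [-1.0, -0.001, -0.0]]
turn [9.065e-01 2.000e-04 9.000e-04] deg [51.9  0.   0.1] shift now-axes [  31.3 -335.  -410.2] shift after-turn axes [  30.9 -529.6   10.9]
```

View pics/w1.png

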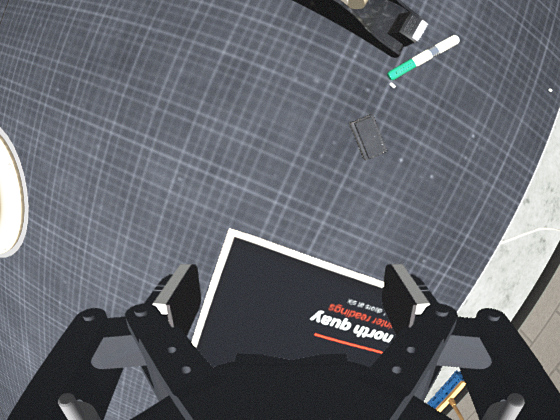

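jog_arm:
  increments:
    - {"rx": 0, "ry": 0, "rz": 0, "x": 6, "y": -33.5, "z": -41, "hand": 85}
    - {"rx": 0, "ry": 0, "rz": 0, "x": 6, "y": -33.5, "z": -41, "hand": 85}
    - {"rx": 0, "ry": 0, "rz": 0, "x": 6, "y": -33.5, "z": -41, "hand": 85}
    - {"rx": 0, "ry": 0, "rz": 0, "x": 6, "y": -33.5, "z": -41, "hand": 85}
    - {"rx": 0, "ry": 0, "rz": 0, "x": 6, "y": -33.5, "z": -41, "hand": 85}

```text
time_s: 0.78
eef_pos: [332.8, -242.0, 201.1]
ee_rot: [0.147, 0.692, 0.146, -0.692]
force: [0.1, -0.6, 0.4]
grip_width: 0.995
```

jog_arm:
  increments:
    - {"rx": 0, "ry": 0, "rz": 0, "x": 0, "y": -33.5, "z": -41, "hand": 85}
    - {"rx": 0, "ry": 0, "rz": 0, "x": 0, "y": -33.5, "z": -41, "hand": 85}
    - {"rx": 0, "ry": 0, "rz": 0, "x": 0, "y": -33.5, "z": -41, "hand": 85}
    - {"rx": 0, "ry": 0, "rz": 0, "x": 0, "y": -33.5, "z": -41, "hand": 85}
    - {"rx": 0, "ry": 0, "rz": 0, "x": 0, "y": -33.5, "z": -41, "hand": 85}

```text
time_s: 1.4
eef_pos: [452.3, -5.6, 201.3]
ee_rot: [0.147, 0.692, 0.147, -0.692]
force: [0.3, -0.7, -0.4]
grip_width: 0.997
```

jog_arm:
  increments:
    - {"rx": 0.1813, "ry": 0, "rz": 0, "x": 0, "y": 0, "z": 0, "hand": 85}
    - {"rx": 0.1813, "ry": 0, "rz": 0, "x": 0, "y": 0, "z": 0, "hand": 85}
    - {"rx": 0.1813, "ry": 0, "rz": 0, "x": 0, "y": 0, "z": 0, "hand": 85}
    - {"rx": 0.1813, "ry": 0, "rz": 0, "x": 0, "y": 0, "z": 0, "hand": 85}
    - {"rx": 0.1813, "ry": 0, "rz": 0, "x": 0, "y": 0, "z": 0, "hand": 85}

```text
time_s: 2.02
eef_pos: [451.7, -7.3, 201.1]
ee_rot: [0.173, -0.685, 0.173, 0.686]
force: [0.4, -0.5, -0.0]
grip_width: 0.995
```

```bash
python3 - <<'E'
from h import *
s=wsave('w2.png');print(s['time_s'],s['joints'].round(2),s['force'].round(2));plan([452,-7,200],-28)
E
```

```text
2.025 [-0.28  0.18  1.75 -0.    1.21  1.79] [ 0.37 -0.52 -0.03]
p [451.7  -7.3 201.1] M [[-0.0, -0.481, -0.877], [0.0, -0.877, 0.481], [-1.0, 0.0, 0.0]]
turn [-0.0132  0.0005 -0.0001] deg [-0.8  0.  -0. ] shift now-axes [ 1.1 -0.4 -0.1] shift after-turn axes [ 1.1 -0.4 -0.1]
```

View pics/w2.png

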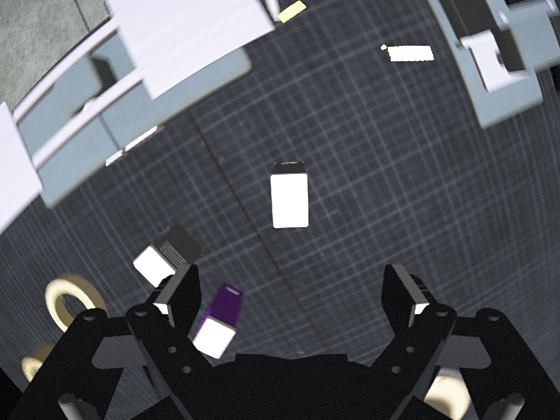

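```bash
python3 - <<'E'
from h import *
s=wload('w2.png')
print(wproj([[452.1,-7.1,80],[448.7,139.3,80]],s).round(1))
crop('raw_w2.png','w2a.png',(230,140,350,260),6)
crop('raw_w2.png','w2b.png',(110,200,250,370),4)
E
```

```text
[[289.7 205.4]
 [158.5 278. ]]
```

View pics/w2a.png

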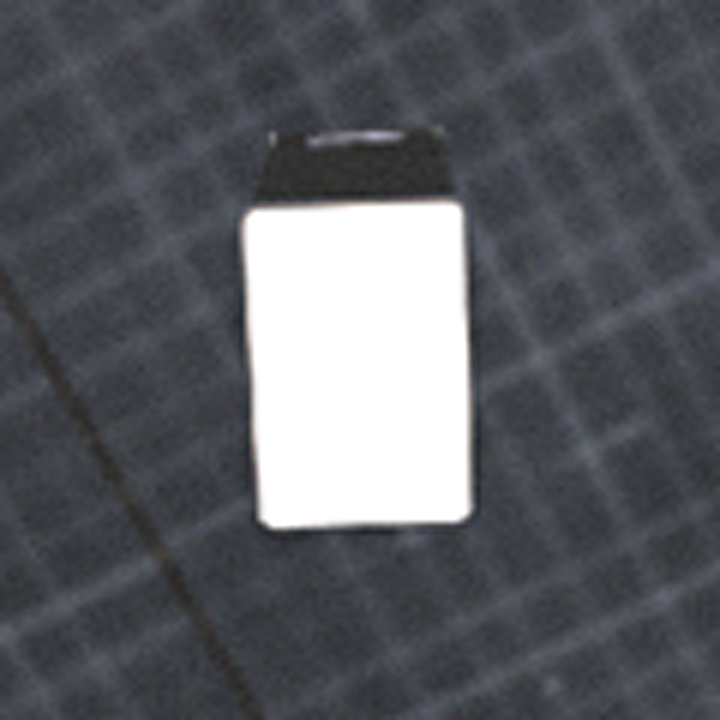

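View pics/w2b.png

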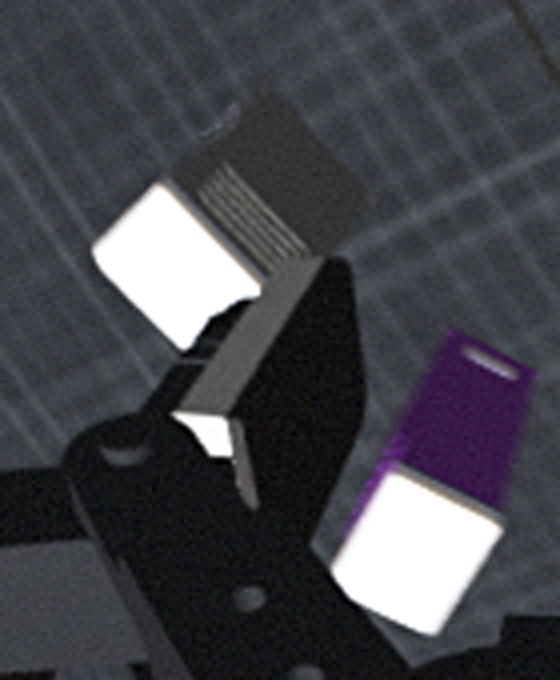

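```bash
python3 - <<'E'
from h import *
s=wload('w2.png')
Q=np.array([wat(230+(u+.5)/6-.5,140+(v+.5)/6-.5,80,s)[:2] for u,v in [(242,203),(465,201),(473,523),(258,528)]])
e=np.roll(Q,-1,0)-Q;print(Q.mean(0),[(round(np.hypot(*a),1),round(np.degrees(np.arctan2(a[1],a[0])),1)) for a in e])
E
```

```text
[455.6823549   -8.81613777] [(np.float64(30.5), np.float64(-117.8)), (np.float64(46.4), np.float64(153.9)), (np.float64(30.7), np.float64(63.1)), (np.float64(46.9), np.float64(-26.5))]
```

```bash
python3 - <<'E'
from h import *
plan([454,-8,46],-26.8)
E
```

```text
p [451.7  -7.3 201.1] M [[-0.0, -0.481, -0.877], [0.0, -0.877, 0.481], [-1.0, 0.0, 0.0]]
turn [-0.0341  0.0005 -0.0001] deg [-2.  0. -0.] shift now-axes [155.1  -0.5  -2.5] shift after-turn axes [155.1  -0.4  -2.4]
```

jog_arm:
  increments:
    - {"rx": -0.034, "ry": 0, "rz": 0, "x": 0, "y": -0.4, "z": -2.4, "hand": 85}
    - {"rx": 0, "ry": 0, "rz": 0, "x": 45, "y": 0, "z": 0, "hand": 85}
    - {"rx": 0, "ry": 0, "rz": 0, "x": 45, "y": 0, "z": 0, "hand": 85}
    - {"rx": 0, "ry": 0, "rz": 0, "x": 40, "y": 0, "z": 0, "hand": 85}
    - {"rx": 0, "ry": 0, "rz": 0, "x": 25, "y": 0, "z": 0, "hand": 85}

```text
time_s: 2.7
eef_pos: [453.5, -8.0, 44.6]
ee_rot: [0.158, -0.689, 0.158, 0.69]
force: [0.3, -0.1, 0.7]
grip_width: 0.996
```

jog_arm:
  increments:
    - {"rx": 0, "ry": 0, "rz": 0, "x": 0, "y": 0, "z": 0, "hand": 20}
    - {"rx": 0, "ry": 0, "rz": 0, "x": 0, "y": 0, "z": 0, "hand": 20}
    - {"rx": 0, "ry": 0, "rz": 0, "x": 0, "y": 0, "z": 0, "hand": 20}
    - {"rx": 0, "ry": 0, "rz": 0, "x": 0, "y": 0, "z": 0, "hand": 20}
    - {"rx": 0, "ry": 0, "rz": 0, "x": 0, "y": 0, "z": 0, "hand": 20}
  force: 30

```text
time_s: 3.32
eef_pos: [454.8, -8.3, 47.4]
ee_rot: [-0.159, 0.69, -0.159, -0.688]
force: [-1.1, -0.1, 7.5]
grip_width: 0.344
```

```bash
python3 - <<'E'
from h import *
s=wsave('w3.png',(170,140,410,340),3);print(s['time_s'],s['grip_width'],s['grip_width']*85.4,s['force'].round(2));plan([454,-8,46],-26.8)
E
```

```text
3.325 0.34355323313657005 29.339446109863083 [-1.1  -0.08  7.49]
p [454.8  -8.3  47.4] M [[0.002, -0.439, -0.899], [-0.001, -0.899, 0.439], [-1.0, -0.0, -0.002]]
turn [ 0.0136 -0.0022  0.0004] deg [ 0.8 -0.1  0. ] shift now-axes [1.4 0.1 0.8] shift after-turn axes [1.4 0.1 0.8]
```

View pics/w3.png

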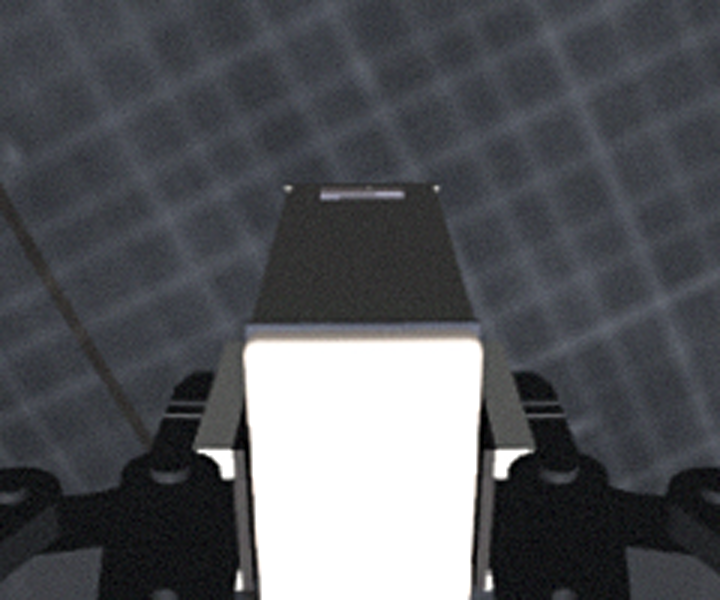

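jog_arm:
  increments:
    - {"rx": 0, "ry": 0, "rz": 0, "x": -20, "y": 0, "z": 0, "hand": 20}
    - {"rx": 0, "ry": 0, "rz": 0, "x": -45, "y": 0, "z": 0, "hand": 20}
    - {"rx": 0, "ry": 0, "rz": 0, "x": -45, "y": 0, "z": 0, "hand": 20}
    - {"rx": 0, "ry": 0, "rz": 0, "x": -45, "y": 0, "z": 0, "hand": 20}
    - {"rx": 0, "ry": 0, "rz": 0, "x": 0, "y": 0, "z": 0, "hand": 20}

```text
time_s: 4.0
eef_pos: [455.3, -8.4, 204.2]
ee_rot: [-0.159, 0.691, -0.159, -0.687]
force: [-0.1, -0.8, -4.1]
grip_width: 0.345
```

jog_arm:
  increments:
    - {"rx": 0, "ry": 0, "rz": 0, "x": 0, "y": 0, "z": 0, "hand": 20}
    - {"rx": 0, "ry": 0, "rz": 0, "x": 0, "y": 0, "z": 0, "hand": 20}

```text
time_s: 4.25
eef_pos: [453.5, -7.9, 200.0]
ee_rot: [0.159, -0.688, 0.159, 0.69]
force: [-0.1, 0.4, -2.0]
grip_width: 0.342
```

```bash
python3 - <<'E'
from h import *
s=sense();print(s['time_s'],s['force'].round(2));plan([630,-7,200],0)
E
```

```text
4.25 [-0.08  0.37 -2.01]
p [453.5  -7.9 200. ] M [[-0.003, -0.439, -0.898], [0.001, -0.898, 0.439], [-1.0, 0.0, 0.003]]
turn [-4.546e-01  2.700e-03  2.000e-04] deg [-26.    0.2   0. ] shift now-axes [  -0.4  -78.3 -158.2] shift after-turn axes [   0.    -0.9 -176.5]
```

jog_arm:
  increments:
    - {"rx": -0.1515, "ry": 0, "rz": 0, "x": 0, "y": 0, "z": 0, "hand": 20}
    - {"rx": -0.1515, "ry": 0, "rz": 0, "x": 0, "y": 0, "z": 0, "hand": 20}
    - {"rx": -0.1515, "ry": 0, "rz": 0, "x": 0, "y": 0, "z": 0, "hand": 20}
    - {"rx": 0, "ry": 0, "rz": 0, "x": 0, "y": 0, "z": -30, "hand": 20}
    - {"rx": 0, "ry": 0, "rz": 0, "x": 0, "y": 0, "z": -45, "hand": 20}

```text
time_s: 4.88
eef_pos: [529.5, -8.0, 200.6]
ee_rot: [0.0, -0.707, 0.0, 0.708]
force: [1.3, -1.3, -1.4]
grip_width: 0.345
```

jog_arm:
  increments:
    - {"rx": 0, "ry": 0, "rz": 0, "x": 0, "y": 0, "z": -45, "hand": 20}
    - {"rx": 0, "ry": 0, "rz": 0, "x": 0, "y": 0, "z": -30, "hand": 20}
    - {"rx": 0, "ry": 0, "rz": 0, "x": 0, "y": 0, "z": -26, "hand": 20}
    - {"rx": 0, "ry": 0, "rz": 0, "x": 0, "y": 0, "z": 0, "hand": 20}
    - {"rx": 0, "ry": 0, "rz": 0, "x": 0, "y": 0, "z": 0, "hand": 20}

```text
time_s: 5.5
eef_pos: [629.4, -8.0, 200.3]
ee_rot: [0.0, -0.706, -0.0, 0.708]
force: [0.0, 0.1, -2.6]
grip_width: 0.347
```

```bash
python3 - <<'E'
from h import *
s=wsave('w4.png');print(s['time_s'],s['force'].round(2));plan([630,-7,160],0)
save('top','t1.png',(165,130,305,270),5)
E
```

```text
5.5 [ 0.04  0.1  -2.6 ]
p [629.4  -8.1 200.8] M [[-0.001, -0.0, -1.0], [0.0, -1.0, 0.0], [-1.0, -0.0, 0.001]]
turn [-0.0002  0.0013  0.0002] deg [-0.   0.1  0. ] shift now-axes [40.8 -1.1 -0.7] shift after-turn axes [40.8 -1.1 -0.6]
```

View pics/w4.png

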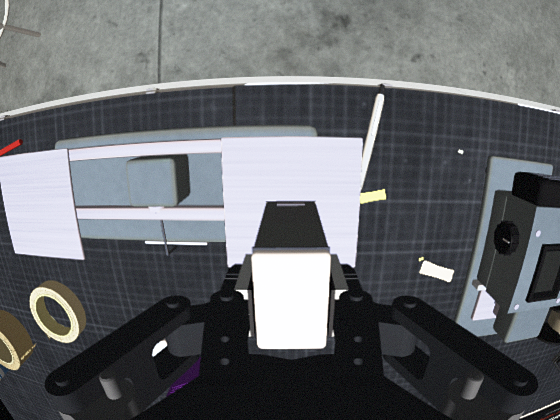

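View pics/t1.png

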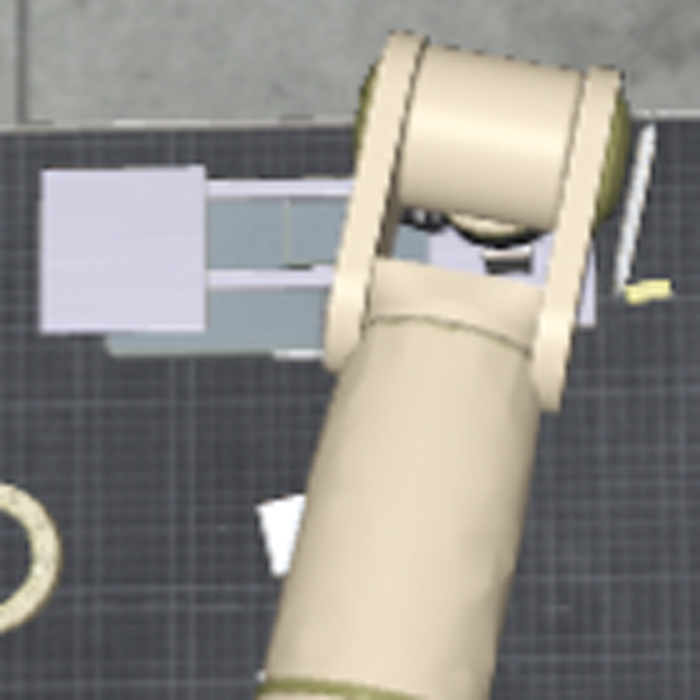

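```bash
python3 - <<'E'
from h import *
s=wload('w4.png')
for p in [(222,139),(361,138),(226,250),(360,240)]: print(p,wat(*p,103,s).round(1))
for p in [(254,250),(328,250),(257,349),(325,349)]: print(p,wat(*p,233,s).round(1))
E
```

```text
(222, 139) [686.8  42.5 103. ]
(361, 138) [687.7 -60.5 103. ]
(226, 250) [598.3  43.9 103. ]
(360, 240) [607. -64. 103.]
(254, 250) [654.4   5.  233. ]
(328, 250) [654.5 -22.1 233. ]
(257, 349) [607.3   6.1 233. ]
(325, 349) [607.3 -23.2 233. ]
```

jog_arm:
  increments:
    - {"rx": 0, "ry": 0, "rz": 0, "x": 15, "y": 0, "z": -2, "hand": 20}
    - {"rx": 0, "ry": 0, "rz": 0, "x": 20, "y": 0, "z": 0, "hand": 20}
    - {"rx": 0, "ry": 0, "rz": 0, "x": 10, "y": 0, "z": 0, "hand": 20}
    - {"rx": 0, "ry": 0, "rz": 0, "x": 4, "y": 0, "z": 0, "hand": 20}
    - {"rx": 0, "ry": 0, "rz": 0, "x": 2, "y": 0, "z": 0, "hand": 20}

```text
time_s: 6.22
eef_pos: [632.3, -8.2, 150.5]
ee_rot: [-0.0, 0.707, -0.0, -0.707]
force: [-0.1, -0.4, -2.1]
grip_width: 0.345
```

jog_arm:
  increments:
    - {"rx": 0, "ry": 0, "rz": 0, "x": 2, "y": 0, "z": 0, "hand": 20}
    - {"rx": 0, "ry": 0, "rz": 0, "x": 2, "y": 0, "z": 0, "hand": 20}
    - {"rx": 0, "ry": 0, "rz": 0, "x": 2, "y": 0, "z": 0, "hand": 20}
    - {"rx": 0, "ry": 0, "rz": 0, "x": 1, "y": 0, "z": 0, "hand": 20}
    - {"rx": 0, "ry": 0, "rz": 0, "x": 1, "y": 0, "z": 0, "hand": 20}

```text
time_s: 6.85
eef_pos: [632.1, -8.1, 142.2]
ee_rot: [0.0, -0.707, 0.0, 0.707]
force: [0.6, -0.7, -2.0]
grip_width: 0.345
```

jog_arm:
  increments:
    - {"rx": 0, "ry": 0, "rz": 0, "x": 1, "y": 0, "z": 0, "hand": 20}
    - {"rx": 0, "ry": 0, "rz": 0, "x": 1, "y": 0, "z": 0, "hand": 20}
    - {"rx": 0, "ry": 0, "rz": 0, "x": 1, "y": 0, "z": 0, "hand": 20}
    - {"rx": 0, "ry": 0, "rz": 0, "x": 0, "y": 0, "z": 0, "hand": 20}

```text
time_s: 7.35
eef_pos: [632.1, -8.1, 139.2]
ee_rot: [0.0, -0.707, 0.0, 0.707]
force: [0.2, 0.1, -2.1]
grip_width: 0.344
```

jog_arm:
  increments:
    - {"rx": 0, "ry": 0, "rz": 0, "x": 1, "y": 0, "z": 0, "hand": 20}
    - {"rx": 0, "ry": 0, "rz": 0, "x": 0, "y": 0, "z": 0, "hand": 20}

```text
time_s: 7.6
eef_pos: [632.1, -8.1, 138.2]
ee_rot: [0.0, -0.707, 0.0, 0.707]
force: [-0.6, 0.4, -2.0]
grip_width: 0.35
```

```bash
python3 - <<'E'
from h import *
s=wsave('w5.png');print(s['time_s'],s['force'].round(2))
save('scene','s1.png',(140,150,300,270),5)
E
```

```text
7.6 [-0.63  0.41 -2.02]
```

View pics/s1.png

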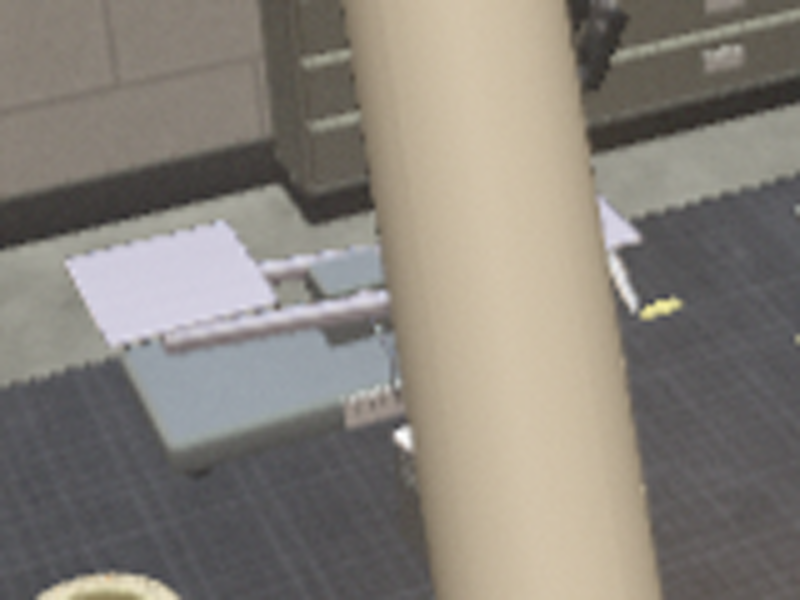

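View pics/w5.png

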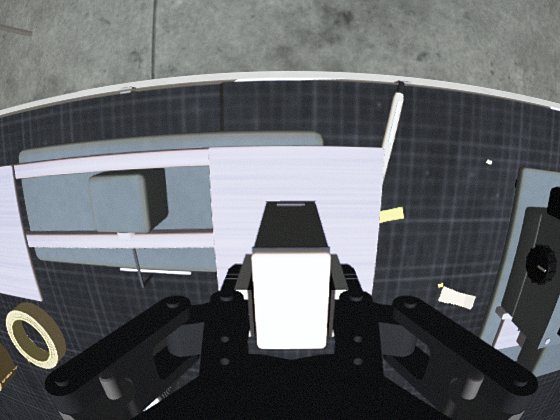

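jog_arm:
  increments:
    - {"rx": 0, "ry": 0, "rz": 0, "x": 1, "y": 0, "z": 0, "hand": 20}
    - {"rx": 0, "ry": 0, "rz": 0, "x": 0, "y": 0, "z": 0, "hand": 20}

```text
time_s: 7.95
eef_pos: [632.2, -8.1, 137.8]
ee_rot: [0.0, 0.707, -0.0, -0.707]
force: [-0.8, 0.8, 1.1]
grip_width: 0.345
```

jog_arm:
  increments:
    - {"rx": 0, "ry": 0, "rz": 0, "x": 1, "y": 0, "z": 0, "hand": 20}
    - {"rx": 0, "ry": 0, "rz": 0, "x": 0, "y": 0, "z": 0, "hand": 20}

```text
time_s: 8.2
eef_pos: [632.3, -8.1, 137.6]
ee_rot: [0.0, 0.708, -0.0, -0.707]
force: [-3.6, 0.9, 7.7]
grip_width: 0.349
```

jog_arm:
  increments:
    - {"rx": 0, "ry": 0, "rz": 0, "x": -1.2, "y": 0, "z": 0, "hand": 20}
    - {"rx": 0, "ry": 0, "rz": 0, "x": 0, "y": 0, "z": 0, "hand": 50}
    - {"rx": 0, "ry": 0, "rz": 0, "x": 0, "y": 0, "z": 0, "hand": 60}
    - {"rx": 0, "ry": 0, "rz": 0, "x": 0, "y": 0, "z": 0, "hand": 70}
    - {"rx": 0, "ry": 0, "rz": 0, "x": 0, "y": 0, "z": 0, "hand": 70}

```text
time_s: 8.82
eef_pos: [632.1, -8.1, 137.4]
ee_rot: [0.0, -0.707, 0.0, 0.707]
force: [-0.6, -0.3, 0.4]
grip_width: 0.822
```

jog_arm:
  increments:
    - {"rx": 0, "ry": 0, "rz": 0, "x": -15, "y": 0, "z": 0, "hand": 85}
    - {"rx": 0, "ry": 0, "rz": 0, "x": -40, "y": 0, "z": 0, "hand": 85}
    - {"rx": 0, "ry": 0, "rz": 0, "x": -40, "y": 0, "z": 0, "hand": 85}
    - {"rx": 0, "ry": 0, "rz": 0, "x": 0, "y": 0, "z": 0, "hand": 85}

```text
time_s: 9.32
eef_pos: [633.3, -8.3, 237.1]
ee_rot: [0.0, 0.71, -0.001, -0.704]
force: [0.2, 0.2, -0.1]
grip_width: 0.993
```

```bash
python3 - <<'E'
from h import *
s=wsave('w6.png');print(s['time_s'],s['force'].round(2))
plan([448.7,139.3,205],12)
E
```

```text
9.325 [ 0.21  0.19 -0.08]
p [632.5  -8.2 234.5] M [[0.003, -0.0, -1.0], [-0.001, -1.0, 0.0], [-1.0, 0.001, -0.003]]
turn [-0.2096 -0.0033 -0.001 ] deg [-12.   -0.2  -0.1] shift now-axes [  28.8 -147.5  184. ] shift after-turn axes [  29.5 -182.5  149.2]
```

View pics/w6.png

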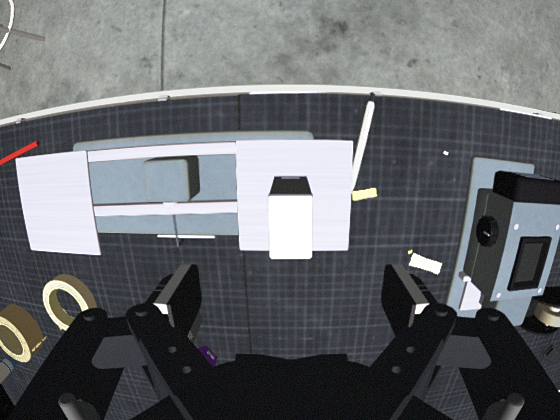

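jog_arm:
  increments:
    - {"rx": 0, "ry": 0, "rz": 0, "x": 0, "y": -37, "z": 46, "hand": 85}
    - {"rx": 0, "ry": 0, "rz": 0, "x": 10, "y": -37, "z": 46, "hand": 85}
    - {"rx": 0, "ry": 0, "rz": 0, "x": 10, "y": -37, "z": 46, "hand": 85}
    - {"rx": -0.105, "ry": 0, "rz": 0, "x": 10, "y": -37, "z": 46, "hand": 85}
    - {"rx": -0.105, "ry": 0, "rz": 0, "x": 0, "y": 0, "z": 0, "hand": 85}

```text
time_s: 10.0
eef_pos: [444.8, 141.8, 201.5]
ee_rot: [-0.076, -0.702, -0.077, 0.704]
force: [0.4, -0.3, -0.1]
grip_width: 0.997
```

jog_arm:
  increments:
    - {"rx": 0, "ry": 0, "rz": 0, "x": 0, "y": 0, "z": 0, "hand": 85}
    - {"rx": 0, "ry": 0, "rz": 0, "x": 0, "y": 0, "z": 0, "hand": 85}

```text
time_s: 10.25
eef_pos: [448.4, 139.6, 202.3]
ee_rot: [-0.073, -0.703, -0.073, 0.703]
force: [1.6, -0.9, -0.3]
grip_width: 0.993
```

```bash
python3 - <<'E'
from h import *
s=wsave('w7.png',(210,130,370,260),5);print(s['time_s'],s['force'].round(2))
plan([448.7,139.3,205],12)
E
```

```text
10.25 [ 1.58 -0.91 -0.27]
p [448.5 139.5 202.3] M [[-0.0, 0.206, -0.979], [-0.0, -0.979, -0.206], [-1.0, -0.0, 0.0]]
turn [-0.0021  0.0004  0.    ] deg [-0.1  0.   0. ] shift now-axes [-2.7  0.3 -0.2] shift after-turn axes [-2.7  0.3 -0.2]
```

View pics/w7.png

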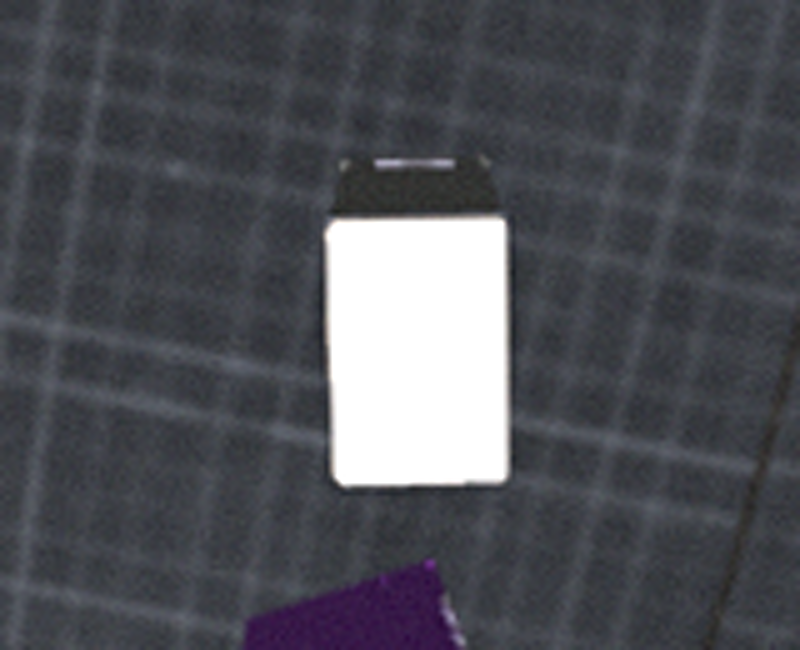

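```bash
python3 - <<'E'
from h import *
s=wload('w7.png')
Q=np.array([wat(210+(u+.5)/5-.5,130+(v+.5)/5-.5,80,s)[:2] for u,v in [(325,216),(507,215),(510,485),(332,488)]])
e=np.roll(Q,-1,0)-Q;print(Q.mean(0),[(round(np.hypot(*a),1),round(np.degrees(np.arctan2(a[1],a[0])),1)) for a in e])
plan([450,139.7,46],12.7)
E
```

```text
[452.71666323 137.81138688] [(np.float64(29.9), np.float64(-77.7)), (np.float64(46.9), np.float64(-166.5)), (np.float64(30.6), np.float64(102.9)), (np.float64(47.3), np.float64(12.6))]
p [448.5 139.5 202.3] M [[-0.0, 0.206, -0.979], [-0.0, -0.979, -0.206], [-1.0, -0.0, 0.0]]
turn [-0.0143  0.0004  0.    ] deg [-0.8  0.   0. ] shift now-axes [ 1.563e+02  1.000e-01 -1.600e+00] shift after-turn axes [156.3   0.2  -1.5]
```

jog_arm:
  increments:
    - {"rx": -0.014, "ry": 0, "rz": 0, "x": 0, "y": 1.4, "z": -2.2, "hand": 85}
    - {"rx": 0, "ry": 0, "rz": 0, "x": 45, "y": 0, "z": 0, "hand": 85}
    - {"rx": 0, "ry": 0, "rz": 0, "x": 45, "y": 0, "z": 0, "hand": 85}
    - {"rx": 0, "ry": 0, "rz": 0, "x": 40, "y": 0, "z": 0, "hand": 85}
    - {"rx": 0, "ry": 0, "rz": 0, "x": 25, "y": 0, "z": 0, "hand": 85}

```text
time_s: 10.92
eef_pos: [450.2, 138.7, 45.6]
ee_rot: [-0.079, -0.702, -0.079, 0.703]
force: [0.2, 0.6, -1.1]
grip_width: 0.994
```

jog_arm:
  increments:
    - {"rx": 0, "ry": 0, "rz": 0, "x": 0, "y": 0, "z": 0, "hand": 20}
    - {"rx": 0, "ry": 0, "rz": 0, "x": 0, "y": 0, "z": 0, "hand": 20}
    - {"rx": 0, "ry": 0, "rz": 0, "x": 0, "y": 0, "z": 0, "hand": 20}
    - {"rx": 0, "ry": 0, "rz": 0, "x": 0, "y": 0, "z": 0, "hand": 20}
    - {"rx": 0, "ry": 0, "rz": 0, "x": 0, "y": 0, "z": 0, "hand": 20}
  force: 30

```text
time_s: 11.55
eef_pos: [451.3, 139.1, 48.6]
ee_rot: [0.079, 0.703, 0.079, -0.702]
force: [-1.1, -0.8, 6.7]
grip_width: 0.341
```

jog_arm:
  increments:
    - {"rx": 0, "ry": 0, "rz": 0, "x": -20, "y": 0, "z": 0, "hand": 20}
    - {"rx": 0, "ry": 0, "rz": 0, "x": -50, "y": 0, "z": 0, "hand": 20}
    - {"rx": 0, "ry": 0, "rz": 0, "x": -50, "y": 0, "z": 0, "hand": 20}
    - {"rx": 0, "ry": 0, "rz": 0, "x": -50, "y": 0, "z": 0, "hand": 20}
    - {"rx": 0.11, "ry": 0, "rz": 0, "x": 0, "y": 0, "z": 0, "hand": 20}

```text
time_s: 12.18
eef_pos: [451.9, 139.2, 221.3]
ee_rot: [0.039, 0.709, 0.039, -0.703]
force: [-0.3, 0.2, -2.7]
grip_width: 0.349
```

jog_arm:
  increments:
    - {"rx": 0.11, "ry": 0, "rz": 0, "x": 0, "y": 0, "z": 0, "hand": 20}
    - {"rx": 0, "ry": 0, "rz": 0, "x": 0, "y": 0, "z": 0, "hand": 20}
    - {"rx": 0, "ry": 0, "rz": 0, "x": 0, "y": 0, "z": 0, "hand": 20}

```text
time_s: 12.55
eef_pos: [450.5, 139.0, 217.5]
ee_rot: [-0.002, -0.707, -0.002, 0.707]
force: [-0.2, 0.1, -0.7]
grip_width: 0.344
```

```bash
python3 - <<'E'
from h import *
s=sense();print(s['time_s'],s['force'].round(2))
plan([633,242,220],0)
E
```

```text
12.55 [-0.19  0.08 -0.67]
p [450.5 139.  217.5] M [[-0.0, 0.006, -1.0], [-0.0, -1.0, -0.006], [-1.0, 0.0, 0.0]]
turn [ 0.0059  0.0002 -0.    ] deg [ 0.3  0.  -0. ] shift now-axes [  -2.6 -101.9 -183.1] shift after-turn axes [  -2.5 -103.  -182.5]
```

jog_arm:
  increments:
    - {"rx": 0, "ry": 0, "rz": 0, "x": 0, "y": -25.5, "z": -45.6, "hand": 20}
    - {"rx": 0, "ry": 0, "rz": 0, "x": 0, "y": -25.5, "z": -45.6, "hand": 20}
    - {"rx": 0, "ry": 0, "rz": 0, "x": 0, "y": -25.5, "z": -45.6, "hand": 20}
    - {"rx": 0, "ry": 0, "rz": 0, "x": 0, "y": -25.5, "z": -45.6, "hand": 20}
    - {"rx": 0, "ry": 0, "rz": 0, "x": 0, "y": 0, "z": 0, "hand": 20}

```text
time_s: 13.18
eef_pos: [634.1, 242.8, 214.4]
ee_rot: [-0.002, -0.706, -0.002, 0.708]
force: [-0.8, -0.6, -1.6]
grip_width: 0.346
```

jog_arm:
  increments:
    - {"rx": 0, "ry": 0, "rz": 0, "x": 0, "y": 0, "z": 0, "hand": 20}
    - {"rx": 0, "ry": 0, "rz": 0, "x": 0, "y": 0, "z": 0, "hand": 20}

```text
time_s: 13.42
eef_pos: [632.0, 241.3, 218.4]
ee_rot: [0.001, 0.707, 0.001, -0.707]
force: [-0.2, -0.2, -1.2]
grip_width: 0.347
```

```bash
python3 - <<'E'
from h import *
s=wsave('w8.png');print(s['time_s'],s['force'].round(2))
plan([633,242,180],0)
E
```

```text
13.425 [-0.22 -0.19 -1.24]
p [632.1 241.3 218.5] M [[0.001, 0.004, -1.0], [0.0, -1.0, -0.004], [-1.0, -0.0, -0.001]]
turn [ 0.0038 -0.0009  0.0002] deg [ 0.2 -0.1  0. ] shift now-axes [38.5 -0.7 -0.9] shift after-turn axes [38.5 -0.7 -0.9]
```

View pics/w8.png

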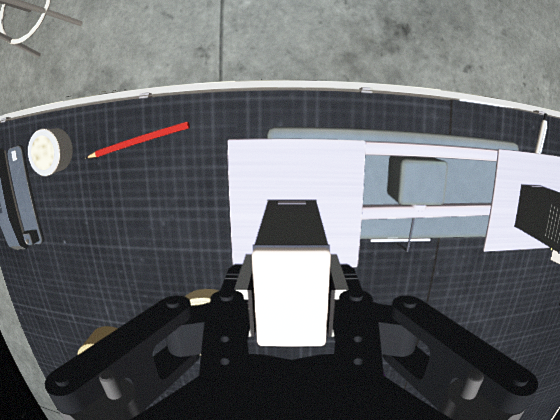

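jog_arm:
  increments:
    - {"rx": 0, "ry": 0, "rz": 0, "x": 20, "y": 0, "z": -2, "hand": 20}
    - {"rx": 0, "ry": 0, "rz": 0, "x": 20, "y": 0, "z": 0, "hand": 20}
    - {"rx": 0, "ry": 0, "rz": 0, "x": 8, "y": 0, "z": 0, "hand": 20}
    - {"rx": 0, "ry": 0, "rz": 0, "x": 2, "y": 0, "z": 0, "hand": 20}
    - {"rx": 0, "ry": 0, "rz": 0, "x": 0, "y": 0, "z": 0, "hand": 20}

```text
time_s: 14.1
eef_pos: [634.8, 241.7, 168.4]
ee_rot: [0.001, 0.708, 0.001, -0.707]
force: [-0.3, 0.1, -1.2]
grip_width: 0.346
```

jog_arm:
  increments:
    - {"rx": 0, "ry": 0, "rz": 0, "x": 1, "y": 0, "z": 0, "hand": 20}
    - {"rx": 0, "ry": 0, "rz": 0, "x": 1, "y": 0, "z": 0, "hand": 20}
    - {"rx": 0, "ry": 0, "rz": 0, "x": 0.5, "y": 0, "z": 0, "hand": 20}
    - {"rx": 0, "ry": 0, "rz": 0, "x": 0, "y": 0, "z": 0, "hand": 20}

```text
time_s: 14.6
eef_pos: [634.6, 241.7, 165.0]
ee_rot: [-0.001, -0.707, -0.001, 0.707]
force: [-0.1, 0.7, -1.6]
grip_width: 0.347
```

jog_arm:
  increments:
    - {"rx": 0, "ry": 0, "rz": 0, "x": 0.7, "y": 0, "z": 0, "hand": 20}
    - {"rx": 0, "ry": 0, "rz": 0, "x": 0, "y": 0, "z": 0, "hand": 20}

```text
time_s: 14.85
eef_pos: [634.6, 241.7, 164.2]
ee_rot: [-0.001, -0.707, -0.001, 0.707]
force: [1.0, -0.4, -3.0]
grip_width: 0.348
```

```bash
python3 - <<'E'
from h import *
s=sense();print(s['time_s'],s['force'].round(2),s['eef_pos'])
save('scene','s2.png',(140,150,300,270),5)
E
```

```text
14.85 [ 0.96 -0.41 -2.97] [634.59072666 241.70381478 164.22191022]
```

View pics/s2.png

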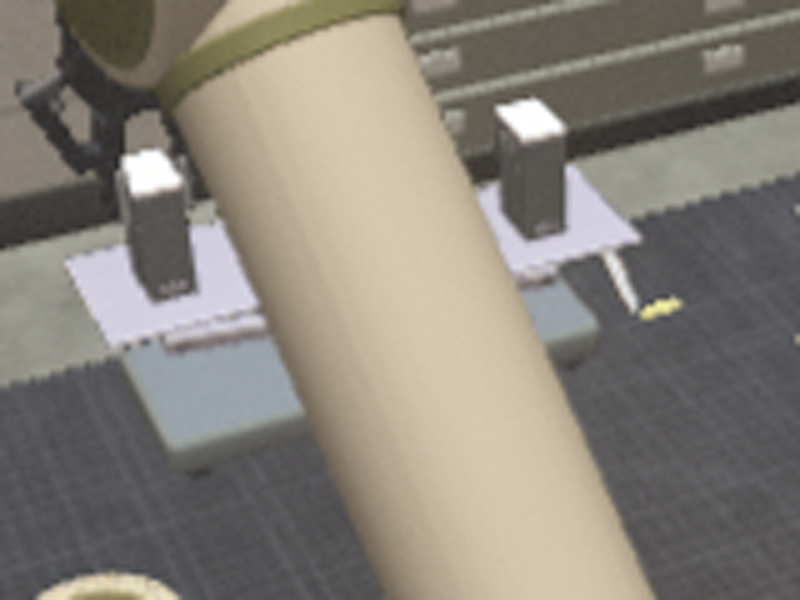

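jog_arm:
  increments:
    - {"rx": 0, "ry": 0, "rz": 0, "x": 0.7, "y": 0, "z": 0, "hand": 20}
    - {"rx": 0, "ry": 0, "rz": 0, "x": 0, "y": 0, "z": 0, "hand": 20}

```text
time_s: 15.15
eef_pos: [634.7, 241.7, 164.0]
ee_rot: [0.001, 0.707, 0.001, -0.707]
force: [-0.5, -0.7, 0.8]
grip_width: 0.348
```

jog_arm:
  increments:
    - {"rx": 0, "ry": 0, "rz": 0, "x": 0.7, "y": 0, "z": 0, "hand": 20}
    - {"rx": 0, "ry": 0, "rz": 0, "x": 0, "y": 0, "z": 0, "hand": 20}

```text
time_s: 15.4
eef_pos: [634.7, 241.9, 163.1]
ee_rot: [0.001, 0.707, 0.002, -0.707]
force: [-0.7, 1.5, 1.7]
grip_width: 0.345
```

In contact; releasing gently.

jog_arm:
  increments:
    - {"rx": 0, "ry": 0, "rz": 0, "x": 0, "y": 0, "z": 0, "hand": 40}
    - {"rx": 0, "ry": 0, "rz": 0, "x": 0, "y": 0, "z": 0, "hand": 60}
    - {"rx": 0, "ry": 0, "rz": 0, "x": 0, "y": 0, "z": 0, "hand": 80}
    - {"rx": 0, "ry": 0, "rz": 0, "x": 0, "y": 0, "z": 0, "hand": 85}
    - {"rx": 0, "ry": 0, "rz": 0, "x": -5, "y": 0, "z": 0, "hand": 85}

```text
time_s: 16.02
eef_pos: [634.4, 241.7, 167.7]
ee_rot: [-0.001, -0.707, -0.001, 0.707]
force: [0.6, -0.6, 0.3]
grip_width: 0.996
```

jog_arm:
  increments:
    - {"rx": 0, "ry": 0, "rz": 0, "x": -30, "y": 0, "z": 0, "hand": 85}
    - {"rx": 0, "ry": 0, "rz": 0, "x": -40, "y": 0, "z": 0, "hand": 85}
    - {"rx": 0, "ry": 0, "rz": 0, "x": -40, "y": 0, "z": 0, "hand": 85}
    - {"rx": 0, "ry": 0, "rz": 0, "x": 0, "y": 0, "z": 0, "hand": 85}
    - {"rx": 0, "ry": 0, "rz": 0, "x": 0, "y": 0, "z": 0, "hand": 85}

```text
time_s: 16.65
eef_pos: [634.4, 241.7, 277.2]
ee_rot: [-0.001, -0.707, -0.001, 0.708]
force: [0.2, -0.2, -0.5]
grip_width: 0.991
```

```bash
python3 - <<'E'
from h import *
s=wsave('w9.png');print(s['time_s'],s['force'].round(2))
save('scene','s3.png',(140,150,300,270),5)
plan([634,-7,270],0)
E
```

```text
16.65 [ 0.22 -0.23 -0.51]
p [634.3 241.6 276.5] M [[-0.002, 0.004, -1.0], [-0.001, -1.0, -0.004], [-1.0, 0.0, 0.002]]
turn [ 0.0037  0.0024 -0.0005] deg [ 0.2  0.1 -0. ] shift now-axes [  6.6 248.6   1.2] shift after-turn axes [  6.5 248.6   0.3]
```

View pics/s3.png

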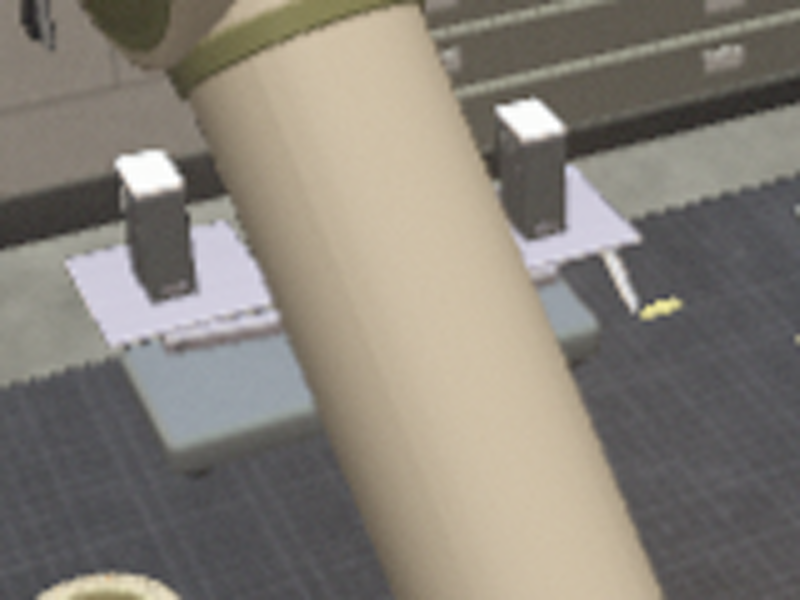

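View pics/w9.png

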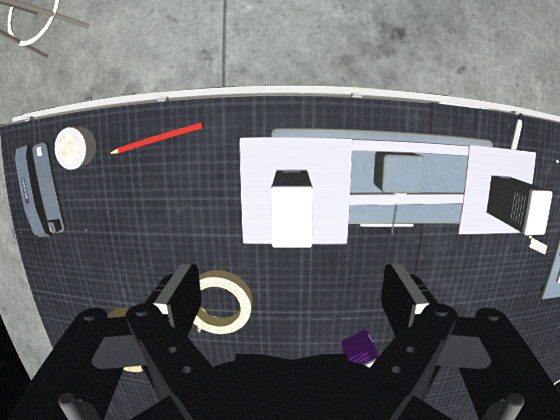

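jog_arm:
  increments:
    - {"rx": 0, "ry": 0, "rz": 0, "x": 0, "y": 49.7, "z": 0, "hand": 85}
    - {"rx": 0, "ry": 0, "rz": 0, "x": 0, "y": 49.7, "z": 0, "hand": 85}
    - {"rx": 0, "ry": 0, "rz": 0, "x": 10, "y": 49.7, "z": 0, "hand": 85}
    - {"rx": 0, "ry": 0, "rz": 0, "x": 10, "y": 49.7, "z": 0, "hand": 85}
    - {"rx": 0, "ry": 0, "rz": 0, "x": 0, "y": 49.7, "z": 1.5, "hand": 85}

```text
time_s: 17.38
eef_pos: [633.3, -8.3, 256.0]
ee_rot: [-0.001, -0.706, -0.002, 0.708]
force: [-0.3, 0.1, 1.0]
grip_width: 0.991
```

jog_arm:
  increments:
    - {"rx": 0, "ry": 0, "rz": 0, "x": 0, "y": 0, "z": 0, "hand": 85}
    - {"rx": 0, "ry": 0, "rz": 0, "x": 0, "y": 0, "z": 0, "hand": 85}
    - {"rx": 0, "ry": 0, "rz": 0, "x": 0, "y": 0, "z": 0, "hand": 85}

```text
time_s: 17.75
eef_pos: [634.0, -5.5, 257.7]
ee_rot: [-0.002, -0.707, -0.002, 0.707]
force: [-0.9, -0.5, -0.1]
grip_width: 0.998
```

```bash
python3 - <<'E'
from h import *
s=wsave('w10.png');print(s['time_s'],s['force'].round(2))
crop('raw_w10.png','w10a.png',(210,120,370,260),5)
save('scene','s4.png',(140,150,300,270),5)
plan([634,-7,150],0)
E
```

```text
17.75 [-0.87 -0.45 -0.1 ]
p [634.   -5.7 257.8] M [[-0.0, 0.005, -1.0], [0.0, -1.0, -0.005], [-1.0, -0.0, 0.0]]
turn [0.0052 0.0001 0.0001] deg [0.3 0.  0. ] shift now-axes [107.8   1.3   0. ] shift after-turn axes [107.8   1.3   0. ]
```

View pics/w10.png

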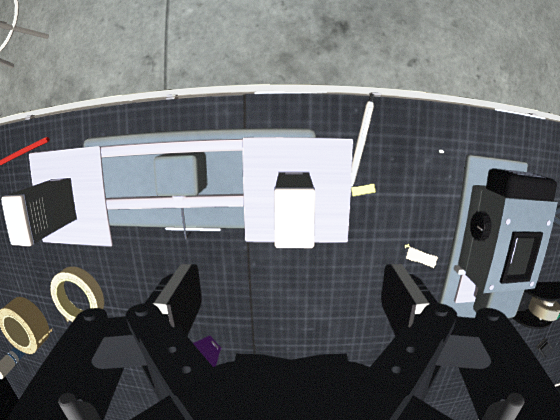

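View pics/w10a.png

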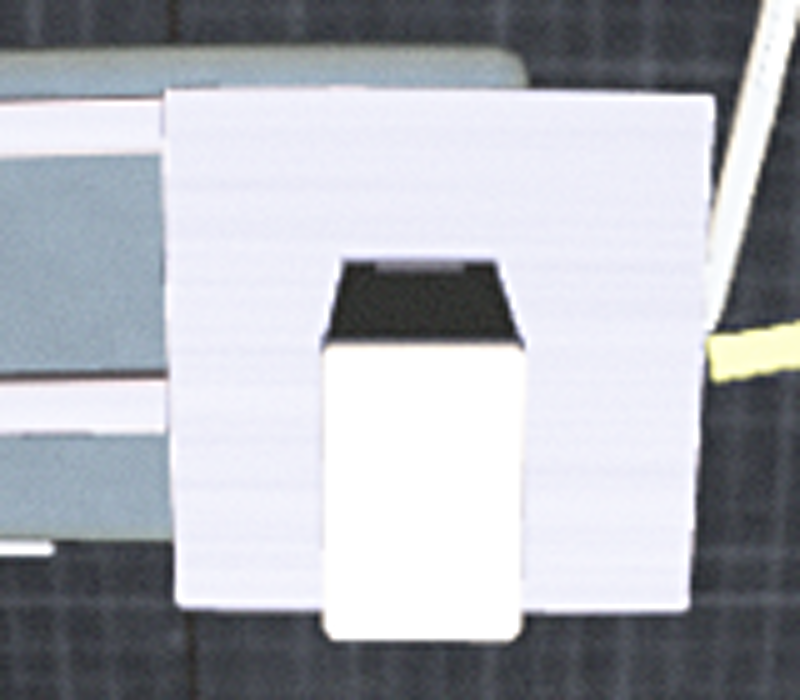

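View pics/s4.png

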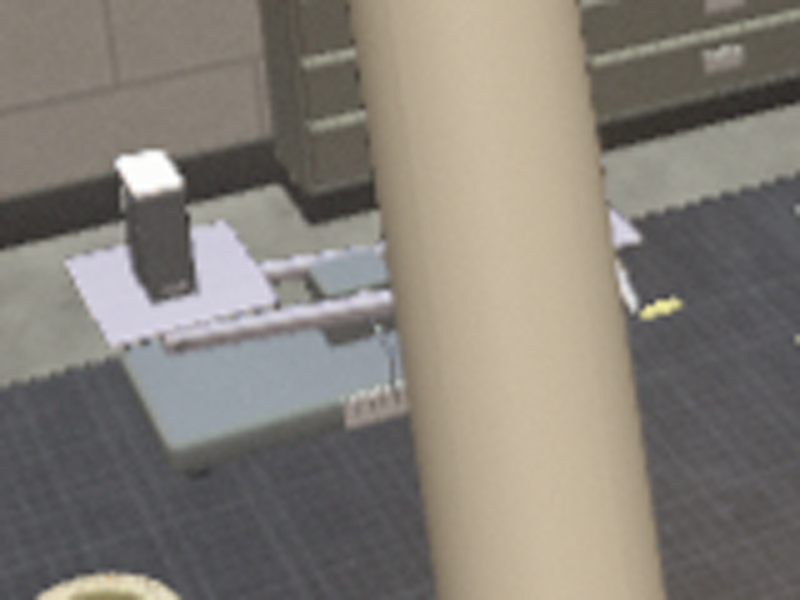

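```bash
python3 - <<'E'
from h import *
s=wload('w10.png')
Q=np.array([wat(210+(u+.5)/5-.5,120+(v+.5)/5-.5,170.5,s)[:2] for u,v in [(322,342),(524,342),(521,640),(324,640)]])
e=np.roll(Q,-1,0)-Q;print(Q.mean(0),[(round(np.hypot(*a),1),round(np.degrees(np.arctan2(a[1],a[0])),1)) for a in e])
E
```

```text
[633.069063    -8.52341155] [(np.float64(29.1), np.float64(-89.6)), (np.float64(46.4), np.float64(-179.0)), (np.float64(30.1), np.float64(90.3)), (np.float64(46.4), np.float64(-0.1))]
```

jog_arm:
  increments:
    - {"rx": 0.005, "ry": 0, "rz": 0, "x": 20, "y": 2.7, "z": 1.5, "hand": 85}
    - {"rx": 0, "ry": 0, "rz": 0, "x": 40, "y": 0, "z": 0, "hand": 85}
    - {"rx": 0, "ry": 0, "rz": 0, "x": 35, "y": 0, "z": 0, "hand": 85}
    - {"rx": 0, "ry": 0, "rz": 0, "x": 19, "y": 0, "z": 0, "hand": 85}
    - {"rx": 0, "ry": 0, "rz": 0, "x": 0, "y": 0, "z": 0, "hand": 85}

```text
time_s: 18.48
eef_pos: [632.0, -8.8, 142.7]
ee_rot: [0.0, -0.706, -0.0, 0.708]
force: [0.3, -0.3, 0.5]
grip_width: 0.996
```

jog_arm:
  increments:
    - {"rx": 0, "ry": 0, "rz": 0, "x": 0, "y": 0, "z": 0, "hand": 40}
    - {"rx": 0, "ry": 0, "rz": 0, "x": 0, "y": 0, "z": 0, "hand": 20}
    - {"rx": 0, "ry": 0, "rz": 0, "x": 0, "y": 0, "z": 0, "hand": 20}
    - {"rx": 0, "ry": 0, "rz": 0, "x": 0, "y": 0, "z": 0, "hand": 20}
    - {"rx": 0, "ry": 0, "rz": 0, "x": 0, "y": 0, "z": 0, "hand": 20}
  force: 50

```text
time_s: 19.1
eef_pos: [632.8, -9.4, 144.6]
ee_rot: [-0.0, 0.708, -0.0, -0.707]
force: [0.1, 1.1, 5.1]
grip_width: 0.339
```

```bash
python3 - <<'E'
from h import *
s=wsave('w11.png');print(s['time_s'],s['force'].round(2))
plan([632,-8.4,250],0)
E
```

```text
19.1 [0.1  1.08 5.1 ]
p [632.8  -9.4 144.5] M [[0.001, -0.001, -1.0], [-0.0, -1.0, 0.001], [-1.0, 0.0, -0.001]]
turn [-0.0012 -0.0011 -0.    ] deg [-0.1 -0.1 -0. ] shift now-axes [-105.5   -1.     0.7] shift after-turn axes [-105.5   -1.     0.8]
```

View pics/w11.png

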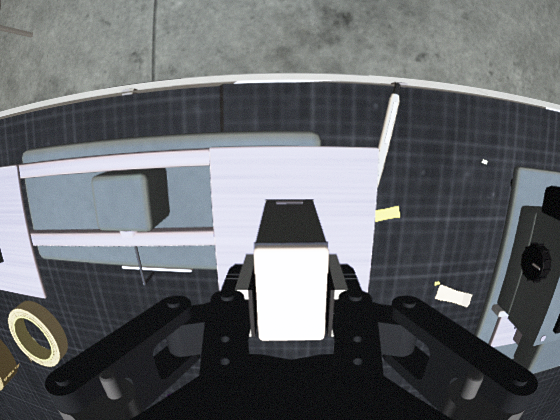

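jog_arm:
  increments:
    - {"rx": 0, "ry": 0, "rz": 0, "x": -15, "y": 0, "z": 0, "hand": 20}
    - {"rx": 0, "ry": 0, "rz": 0, "x": -40, "y": 0, "z": 0, "hand": 20}
    - {"rx": 0, "ry": 0, "rz": 0, "x": -45, "y": 0, "z": 0, "hand": 20}
    - {"rx": 0, "ry": 0, "rz": 0, "x": 0, "y": 45, "z": 20, "hand": 20}
    - {"rx": 0, "ry": 0, "rz": 0, "x": 0, "y": 47, "z": 24, "hand": 20}

```text
time_s: 19.77
eef_pos: [587.8, -102.3, 244.4]
ee_rot: [0.0, 0.707, -0.0, -0.707]
force: [-0.0, -1.3, -2.7]
grip_width: 0.341
```

jog_arm:
  increments:
    - {"rx": 0, "ry": 0, "rz": 0, "x": 0, "y": 47, "z": 25, "hand": 20}
    - {"rx": 0, "ry": 0, "rz": 0, "x": 0, "y": 47, "z": 25, "hand": 20}
    - {"rx": 0, "ry": 0, "rz": 0, "x": 0, "y": 47, "z": 24, "hand": 20}
    - {"rx": 0, "ry": 0, "rz": 0, "x": 0, "y": 45, "z": 24, "hand": 20}
    - {"rx": 0, "ry": 0, "rz": 0, "x": 0, "y": 0, "z": 0, "hand": 20}

```text
time_s: 20.4
eef_pos: [488.5, -290.0, 244.0]
ee_rot: [0.002, -0.707, 0.002, 0.707]
force: [0.0, 1.0, -2.2]
grip_width: 0.341
```

jog_arm:
  increments:
    - {"rx": 0, "ry": 0, "rz": 0, "x": 0, "y": 0, "z": 0, "hand": 20}
    - {"rx": 0, "ry": 0, "rz": 0, "x": 0, "y": 0, "z": 0, "hand": 20}
    - {"rx": 0, "ry": 0, "rz": 0, "x": 0, "y": 0, "z": 0, "hand": 20}

```text
time_s: 20.78
eef_pos: [490.7, -286.5, 244.0]
ee_rot: [-0.0, -0.707, -0.0, 0.707]
force: [0.3, 1.1, -2.6]
grip_width: 0.34
```

```bash
python3 - <<'E'
from h import *
s=wsave('w12.png');print(s['time_s'],s['force'].round(2),s['grip_width'])
plan([490,-287,245],-1.2)
crop('raw_w12.png','w12a.png',(220,90,360,210),5)
save('scene','s5.png')
E
```

```text
20.775 [ 0.33  1.12 -2.64] 0.3403289647607937
p [ 490.6 -286.7  243.9] M [[-0.0, 0.0, -1.0], [0.0, -1.0, -0.0], [-1.0, -0.0, 0.0]]
turn [0.021  0.     0.0001] deg [1.2 0.  0. ] shift now-axes [-1.1  0.3  0.6] shift after-turn axes [-1.1  0.4  0.6]
```

View pics/w12.png

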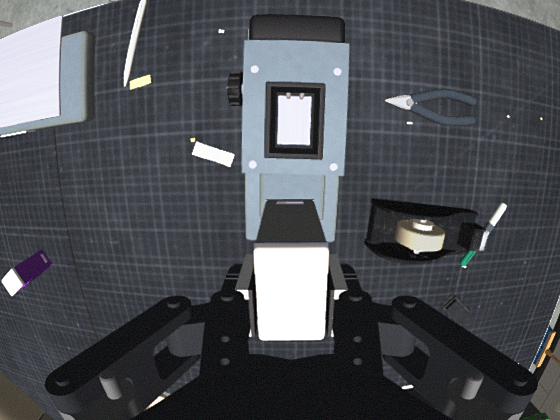

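View pics/s5.png

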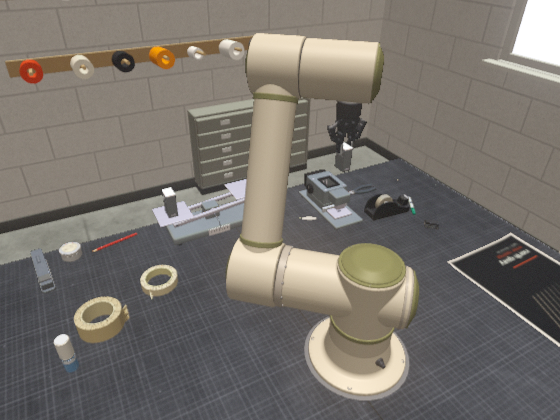

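```bash
python3 - <<'E'
from h import *
crop('raw_w12.png','w12a.png',(235,60,355,180),6)
crop('raw_w12.png','w12b.png',(235,190,345,350),5)
E
```

```text
(no output)
```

View pics/w12a.png

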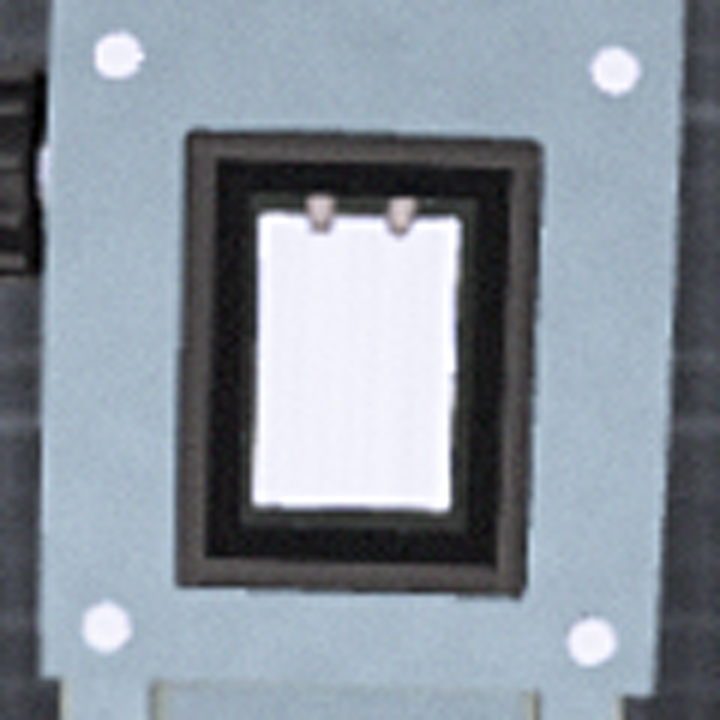

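View pics/w12b.png

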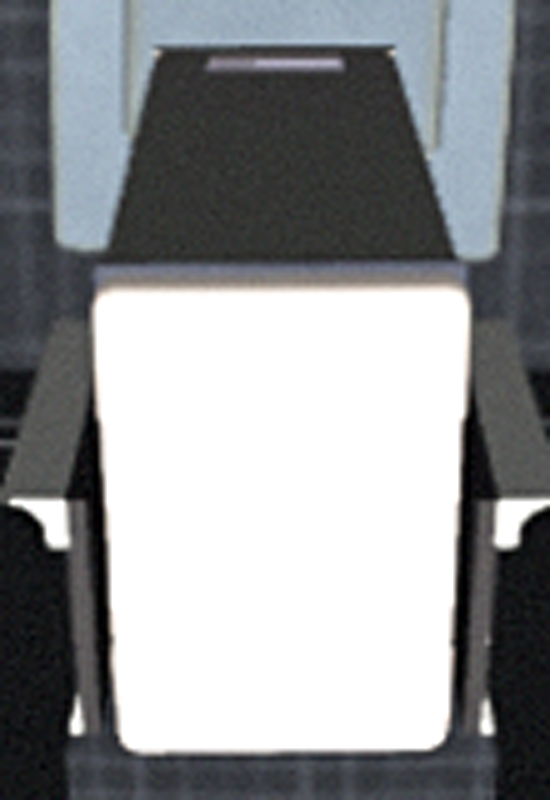

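```bash
python3 - <<'E'
from h import *
s=wload('w12.png')
def q(P,off,sc,z):
    Q=np.array([wat(off[0]+(u+.5)/sc-.5,off[1]+(v+.5)/sc-.5,z,s)[:2] for u,v in P]);e=np.roll(Q,-1,0)-Q
    print(z,Q.mean(0).round(2),[(round(np.hypot(*a),1),round(np.degrees(np.arctan2(a[1],a[0])),1)) for a in e]);return Q
for z in (105,108,112):
    q([(188,130),(542,143),(525,597),(177,585)],(235,60),6,z)
    q([(215,158),(515,168),(495,567),(205,557)],(235,60),6,z)
q([(118,55),(615,70),(591,640),(106,627)],(235,60),6,105)
q([(257,212),(463,218),(450,509),(252,505)],(235,60),6,73)
q([(94,287),(470,287),(447,752),(120,752)],(235,190),5,s['eef_pos'][2]-54.1+80)
print(q([(157,47),(393,47)],(235,190),5,s['eef_pos'][2]-54.1))
E
```

```text
105 [ 561.39 -289.99] [(np.float64(50.1), np.float64(-91.9)), (np.float64(66.0), np.float64(178.5)), (np.float64(50.4), np.float64(88.1)), (np.float64(66.0), np.float64(-1.7))]
105 [ 561.52 -289.9 ] [(np.float64(42.5), np.float64(-91.7)), (np.float64(57.9), np.float64(177.7)), (np.float64(41.9), np.float64(88.1)), (np.float64(57.7), np.float64(-1.7))]
108 [ 561.4  -289.95] [(np.float64(49.6), np.float64(-91.9)), (np.float64(65.3), np.float64(178.5)), (np.float64(49.9), np.float64(88.1)), (np.float64(65.2), np.float64(-1.7))]
108 [ 561.53 -289.87] [(np.float64(42.0), np.float64(-91.7)), (np.float64(57.3), np.float64(177.7)), (np.float64(41.4), np.float64(88.1)), (np.float64(57.1), np.float64(-1.7))]
112 [ 561.42 -289.91] [(np.float64(48.9), np.float64(-91.9)), (np.float64(64.3), np.float64(178.5)), (np.float64(49.2), np.float64(88.1)), (np.float64(64.3), np.float64(-1.7))]
112 [ 561.54 -289.83] [(np.float64(41.4), np.float64(-91.7)), (np.float64(56.4), np.float64(177.7)), (np.float64(40.8), np.float64(88.1)), (np.float64(56.3), np.float64(-1.7))]
105 [ 563.92 -289.94] [(np.float64(70.5), np.float64(-91.5)), (np.float64(83.3), np.float64(178.4)), (np.float64(70.7), np.float64(88.5)), (np.float64(83.3), np.float64(-1.7))]
73 [ 561.58 -289.92] [(np.float64(32.5), np.float64(-91.5)), (np.float64(46.9), np.float64(177.9)), (np.float64(31.7), np.float64(88.9)), (np.float64(47.1), np.float64(-1.1))]
269.85743044519506 [ 491.1  -287.11] [(np.float64(29.2), np.float64(-90.0)), (np.float64(45.8), np.float64(-179.6)), (np.float64(29.4), np.float64(90.0)), (np.float64(45.8), np.float64(0.1))]
189.85743044519504 [ 513.03 -286.25] [(np.float64(29.4), np.float64(-90.0)), (np.float64(29.4), np.float64(90.0))]
[[ 513.02172228 -271.55095518]
 [ 513.04040084 -300.94161005]]
```

jog_arm:
  increments:
    - {"rx": 0.03, "ry": 0, "rz": 0, "x": 0, "y": 0, "z": 0, "hand": 20}
    - {"rx": 0, "ry": 0, "rz": 0, "x": 0, "y": 0.8, "z": -36, "hand": 20}
    - {"rx": 0, "ry": 0, "rz": 0, "x": 0, "y": 1, "z": -36, "hand": 20}
    - {"rx": 0, "ry": 0, "rz": 0, "x": 25, "y": 0, "z": 0, "hand": 20}
    - {"rx": 0, "ry": 0, "rz": 0, "x": 25, "y": 0, "z": 0, "hand": 20}

```text
time_s: 21.5
eef_pos: [562.5, -291.2, 192.9]
ee_rot: [0.011, -0.707, 0.011, 0.707]
force: [0.4, -0.1, -2.9]
grip_width: 0.341
```

jog_arm:
  increments:
    - {"rx": 0, "ry": 0, "rz": 0, "x": 15, "y": 0, "z": 0, "hand": 20}
    - {"rx": 0, "ry": 0, "rz": 0, "x": 5, "y": 0, "z": 0, "hand": 20}
    - {"rx": 0, "ry": 0, "rz": 0, "x": 0, "y": 0, "z": 0, "hand": 20}
    - {"rx": 0, "ry": 0, "rz": 0, "x": 0, "y": 0, "z": 0, "hand": 20}
    - {"rx": 0, "ry": 0, "rz": 0, "x": 0, "y": 0, "z": 0, "hand": 20}

```text
time_s: 22.12
eef_pos: [562.3, -291.5, 174.5]
ee_rot: [-0.011, 0.707, -0.011, -0.707]
force: [-0.1, -0.3, -2.1]
grip_width: 0.339
```

```bash
python3 - <<'E'
from h import *
s=wsave('w13.png');print(s['time_s'],s['force'].round(2),s['grip_width'])
plan([562.4,-290.7,172],-1.7)
crop('raw_w13.png','w13a.png',(220,140,360,260),5)
save('scene','s6.png',(290,130,400,230),6)
E
```

```text
22.125 [-0.05 -0.25 -2.1 ] 0.3387252874740054
p [ 562.3 -291.5  174.4] M [[0.001, -0.031, -1.0], [-0.001, -1.0, 0.031], [-1.0, 0.0, -0.001]]
turn [-0.0015 -0.0006 -0.0005] deg [-0.1 -0.  -0. ] shift now-axes [ 2.4 -0.8 -0.1] shift after-turn axes [ 2.4 -0.8 -0.1]
```

View pics/w13a.png

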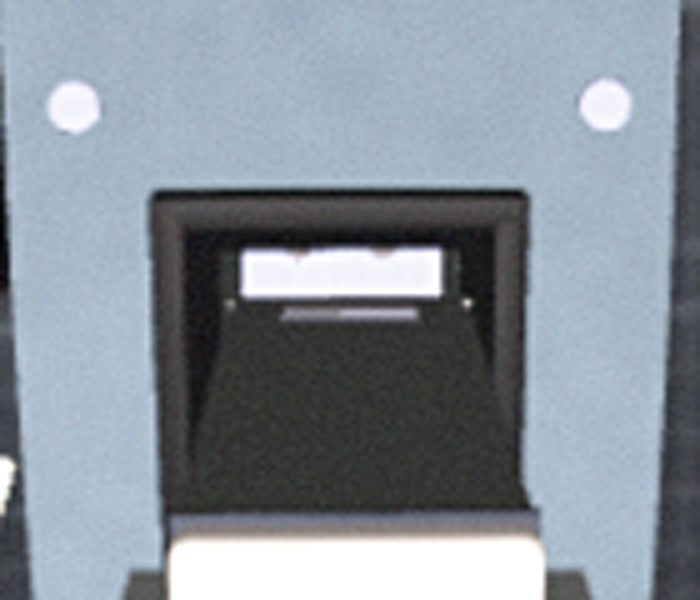

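View pics/s6.png

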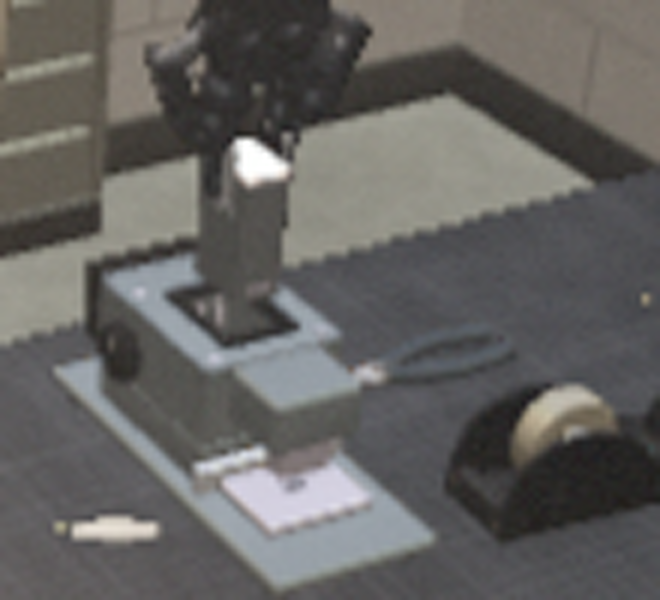

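```bash
python3 - <<'E'
from h import *
s=wload('w13.png')
def w(u,v,z,sc=5,off=(220,140)): return wat(off[0]+(u+.5)/sc-.5,off[1]+(v+.5)/sc-.5,z,s).round(2)
b=s['eef_pos'][2]-54.1
print('cart',w(228,303,b),w(469,303,b))
for z in (105,108,110):print('outer',w(152,192,z),w(527,190,z),'inner',w(184,228,z),w(497,226,z))
print('screws',w(74,106,105),w(606,105,105))
# side edges lower down
for v in (300,400,470): print(v,w(187 if v<350 else 190,v,108))
E
```

```text
cart [ 584.43 -276.76  120.44] [ 583.5  -306.8   120.44]
outer [ 596.09 -266.03  105.  ] [ 594.79 -315.74  105.  ] inner [ 591.05 -270.04  105.  ] [ 590.01 -311.69  105.  ]
outer [ 596.62 -266.42  108.  ] [ 595.34 -315.43  108.  ] inner [ 591.65 -270.38  108.  ] [ 590.63 -311.44  108.  ]
outer [ 596.98 -266.69  110.  ] [ 595.71 -315.23  110.  ] inner [ 592.06 -270.6   110.  ] [ 591.04 -311.27  110.  ]
screws [ 608.08 -256.26  105.  ] [ 605.98 -326.35  105.  ]
300 [ 581.89 -270.23  108.  ]
400 [ 567.97 -269.81  108.  ]
470 [ 557.92 -269.18  108.  ]
```

jog_arm:
  increments:
    - {"rx": 0, "ry": 0, "rz": 0, "x": 0, "y": -1.1, "z": -1.4, "hand": 20}
    - {"rx": 0, "ry": 0, "rz": 0, "x": 4, "y": 0, "z": 0, "hand": 20}
    - {"rx": 0, "ry": 0, "rz": 0, "x": 4, "y": 0, "z": 0, "hand": 20}
    - {"rx": 0, "ry": 0, "rz": 0, "x": 0, "y": 0, "z": 0, "hand": 20}
    - {"rx": 0, "ry": 0, "rz": 0, "x": 0, "y": 0, "z": 0, "hand": 20}

```text
time_s: 22.85
eef_pos: [563.6, -290.4, 165.9]
ee_rot: [-0.011, 0.707, -0.011, -0.707]
force: [-0.2, 0.2, -2.8]
grip_width: 0.344
```

```bash
python3 - <<'E'
from h import *
s=wsave('w14.png');print(s['time_s'],s['force'].round(2),s['eef_pos'])
crop('raw_w14.png','w14a.png',(240,170,340,250),7)
def w(u,v,z,sc=5,off=(220,140)): return wat(off[0]+(u+.5)/sc-.5,off[1]+(v+.5)/sc-.5,z,s).round(2)
E
```

```text
22.85 [-0.17  0.2  -2.84] [ 563.58118309 -290.35687744  165.92433049]
```

View pics/w14a.png

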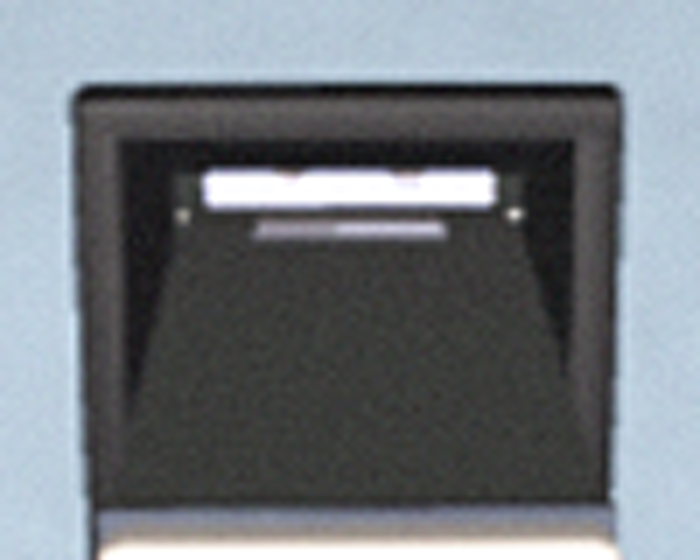

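```bash
python3 - <<'E'
from h import *
s=wload('w14.png')
def w(u,v,z,sc=7,off=(240,170)): return wat(off[0]+(u+.5)/sc-.5,off[1]+(v+.5)/sc-.5,z,s).round(2)
b=s['eef_pos'][2]-54.1
print(b,w(181,215,b),w(515,213,b))
for z in (106,108,110): print(w(122,143,z),w(577,141,z),w(75,88,z),w(621,88,z))
E
```

```text
111.82433048822207 [ 585.61 -275.71  111.82] [ 584.88 -305.44  111.82]
[ 591.08 -270.14  106.  ] [ 589.99 -311.57  106.  ] [ 596.35 -266.12  106.  ] [ 594.82 -315.62  106.  ]
[ 591.52 -270.36  108.  ] [ 590.44 -311.38  108.  ] [ 596.74 -266.39  108.  ] [ 595.22 -315.4   108.  ]
[ 591.96 -270.59  110.  ] [ 590.89 -311.19  110.  ] [ 597.12 -266.65  110.  ] [ 595.62 -315.17  110.  ]
```

jog_arm:
  increments:
    - {"rx": 0, "ry": 0, "rz": 0, "x": 2, "y": 0, "z": -0.5, "hand": 20}
    - {"rx": 0, "ry": 0, "rz": 0, "x": 2, "y": 0, "z": 0, "hand": 20}
    - {"rx": 0, "ry": 0, "rz": 0, "x": 2, "y": 0, "z": 0, "hand": 20}
    - {"rx": 0, "ry": 0, "rz": 0, "x": 0, "y": 0, "z": 0, "hand": 20}

```text
time_s: 23.4
eef_pos: [564.0, -290.3, 159.6]
ee_rot: [0.011, -0.707, 0.011, 0.707]
force: [0.1, 0.4, -2.9]
grip_width: 0.336
```

jog_arm:
  increments:
    - {"rx": 0, "ry": 0, "rz": 0, "x": 1.5, "y": 0, "z": 0, "hand": 20}
    - {"rx": 0, "ry": 0, "rz": 0, "x": 1.5, "y": 0, "z": 0, "hand": 20}
    - {"rx": 0, "ry": 0, "rz": 0, "x": 1, "y": 0, "z": 0, "hand": 20}
    - {"rx": 0, "ry": 0, "rz": 0, "x": 0, "y": 0, "z": 0, "hand": 20}

```text
time_s: 23.9
eef_pos: [564.0, -290.3, 155.8]
ee_rot: [0.011, -0.707, 0.011, 0.707]
force: [0.1, -1.1, -2.6]
grip_width: 0.345
```

jog_arm:
  increments:
    - {"rx": 0, "ry": 0, "rz": 0, "x": 1.5, "y": 0, "z": 0, "hand": 20}
    - {"rx": 0, "ry": 0, "rz": 0, "x": 1.5, "y": 0, "z": 0, "hand": 20}
    - {"rx": 0, "ry": 0, "rz": 0, "x": 1, "y": 0, "z": 0, "hand": 20}
    - {"rx": 0, "ry": 0, "rz": 0, "x": 0, "y": 0, "z": 0, "hand": 20}

```text
time_s: 24.4
eef_pos: [563.8, -290.4, 151.6]
ee_rot: [0.011, -0.707, 0.011, 0.707]
force: [-1.8, -0.8, -2.5]
grip_width: 0.34
```

jog_arm:
  increments:
    - {"rx": 0, "ry": 0, "rz": 0, "x": 1, "y": 0, "z": 0, "hand": 20}
    - {"rx": 0, "ry": 0, "rz": 0, "x": 1, "y": 0, "z": 0, "hand": 20}
    - {"rx": 0, "ry": 0, "rz": 0, "x": 0, "y": 0, "z": 0, "hand": 20}

```text
time_s: 24.78
eef_pos: [563.9, -290.4, 149.9]
ee_rot: [0.011, -0.707, 0.011, 0.707]
force: [-4.2, 0.0, -0.8]
grip_width: 0.342
```

jog_arm:
  increments:
    - {"rx": 0, "ry": 0, "rz": 0, "x": 1, "y": 0, "z": 0, "hand": 20}
    - {"rx": 0, "ry": 0, "rz": 0, "x": 1, "y": 0, "z": 0, "hand": 20}
    - {"rx": 0, "ry": 0, "rz": 0, "x": 0, "y": 0, "z": 0, "hand": 20}

```text
time_s: 25.15
eef_pos: [563.9, -290.5, 148.2]
ee_rot: [0.011, -0.707, 0.011, 0.707]
force: [-6.8, -0.6, 2.0]
grip_width: 0.342
```

jog_arm:
  increments:
    - {"rx": 0, "ry": 0, "rz": 0, "x": 1, "y": 0, "z": 0, "hand": 20}
    - {"rx": 0, "ry": 0, "rz": 0, "x": 1, "y": 0, "z": 0, "hand": 20}
    - {"rx": 0, "ry": 0, "rz": 0, "x": 0, "y": 0, "z": 0, "hand": 20}

```text
time_s: 25.52
eef_pos: [563.9, -290.6, 146.5]
ee_rot: [0.011, -0.707, 0.011, 0.707]
force: [-6.9, -0.1, 2.1]
grip_width: 0.342
```

jog_arm:
  increments:
    - {"rx": 0, "ry": 0, "rz": 0, "x": 1, "y": 0, "z": 0, "hand": 20}
    - {"rx": 0, "ry": 0, "rz": 0, "x": 1, "y": 0, "z": 0, "hand": 20}
    - {"rx": 0, "ry": 0, "rz": 0, "x": 0, "y": 0, "z": 0, "hand": 20}

```text
time_s: 25.9
eef_pos: [563.9, -290.6, 144.8]
ee_rot: [0.011, -0.707, 0.011, 0.707]
force: [-7.9, -0.6, 6.6]
grip_width: 0.342
```

jog_arm:
  increments:
    - {"rx": 0, "ry": 0, "rz": 0, "x": 1, "y": 0, "z": 0, "hand": 20}
    - {"rx": 0, "ry": 0, "rz": 0, "x": 1, "y": 0, "z": 0, "hand": 20}
    - {"rx": 0, "ry": 0, "rz": 0, "x": 0, "y": 0, "z": 0, "hand": 20}

```text
time_s: 26.28
eef_pos: [563.6, -290.6, 142.0]
ee_rot: [0.011, -0.707, 0.011, 0.707]
force: [-6.2, -1.6, -0.4]
grip_width: 0.342
```

jog_arm:
  increments:
    - {"rx": 0, "ry": 0, "rz": 0, "x": 1, "y": 0, "z": 0, "hand": 20}
    - {"rx": 0, "ry": 0, "rz": 0, "x": 1, "y": 0, "z": 0, "hand": 20}
    - {"rx": 0, "ry": 0, "rz": 0, "x": 1, "y": 0, "z": 0, "hand": 20}
    - {"rx": 0, "ry": 0, "rz": 0, "x": 0, "y": 0, "z": 0, "hand": 20}

```text
time_s: 26.78
eef_pos: [563.6, -290.5, 139.0]
ee_rot: [0.011, -0.707, 0.011, 0.707]
force: [-6.5, -0.3, 1.8]
grip_width: 0.341
```

jog_arm:
  increments:
    - {"rx": 0, "ry": 0, "rz": 0, "x": 1, "y": 0, "z": 0, "hand": 20}
    - {"rx": 0, "ry": 0, "rz": 0, "x": 1, "y": 0, "z": 0, "hand": 20}
    - {"rx": 0, "ry": 0, "rz": 0, "x": 1, "y": 0, "z": 0, "hand": 20}
    - {"rx": 0, "ry": 0, "rz": 0, "x": 0, "y": 0, "z": 0, "hand": 20}

```text
time_s: 27.28
eef_pos: [563.3, -290.4, 135.3]
ee_rot: [0.011, -0.706, 0.011, 0.708]
force: [-6.7, -1.5, -2.6]
grip_width: 0.336
```

jog_arm:
  increments:
    - {"rx": 0, "ry": 0, "rz": 0, "x": 1, "y": 0, "z": 0, "hand": 20}
    - {"rx": 0, "ry": 0, "rz": 0, "x": 1, "y": 0, "z": 0, "hand": 20}
    - {"rx": 0, "ry": 0, "rz": 0, "x": 0, "y": 0, "z": 0, "hand": 20}

```text
time_s: 27.65
eef_pos: [563.4, -290.3, 133.5]
ee_rot: [0.011, -0.706, 0.011, 0.708]
force: [-7.6, 0.0, -0.8]
grip_width: 0.343
```

jog_arm:
  increments:
    - {"rx": 0, "ry": 0, "rz": 0, "x": 1, "y": 0, "z": 0, "hand": 20}
    - {"rx": 0, "ry": 0, "rz": 0, "x": 1, "y": 0, "z": 0, "hand": 20}
    - {"rx": 0, "ry": 0, "rz": 0, "x": 0, "y": 0, "z": 0, "hand": 20}

```text
time_s: 28.02
eef_pos: [563.4, -290.3, 131.5]
ee_rot: [0.011, -0.706, 0.011, 0.708]
force: [-7.2, 0.4, -0.6]
grip_width: 0.341
```

jog_arm:
  increments:
    - {"rx": 0, "ry": 0, "rz": 0, "x": 1, "y": 0, "z": 0, "hand": 20}
    - {"rx": 0, "ry": 0, "rz": 0, "x": 1, "y": 0, "z": 0, "hand": 20}
    - {"rx": 0, "ry": 0, "rz": 0, "x": 0, "y": 0, "z": 0, "hand": 20}

```text
time_s: 28.4
eef_pos: [563.4, -290.3, 129.5]
ee_rot: [0.011, -0.706, 0.011, 0.708]
force: [-7.0, 0.5, -0.4]
grip_width: 0.343
```

jog_arm:
  increments:
    - {"rx": 0, "ry": 0, "rz": 0, "x": 1, "y": 0, "z": 0, "hand": 20}
    - {"rx": 0, "ry": 0, "rz": 0, "x": 1, "y": 0, "z": 0, "hand": 20}
    - {"rx": 0, "ry": 0, "rz": 0, "x": 0, "y": 0, "z": 0, "hand": 20}

```text
time_s: 28.78
eef_pos: [563.4, -290.3, 127.5]
ee_rot: [0.011, -0.706, 0.011, 0.708]
force: [-6.2, -0.3, 0.2]
grip_width: 0.344
```

jog_arm:
  increments:
    - {"rx": 0, "ry": 0, "rz": 0, "x": 1, "y": 0, "z": 0, "hand": 20}
    - {"rx": 0, "ry": 0, "rz": 0, "x": 1, "y": 0, "z": 0, "hand": 20}
    - {"rx": 0, "ry": 0, "rz": 0, "x": 0, "y": 0, "z": 0, "hand": 20}

```text
time_s: 29.15
eef_pos: [563.4, -290.3, 125.5]
ee_rot: [0.011, -0.706, 0.011, 0.708]
force: [-7.9, -1.0, -1.0]
grip_width: 0.34
```

jog_arm:
  increments:
    - {"rx": 0, "ry": 0, "rz": 0, "x": 1, "y": 0, "z": 0, "hand": 20}
    - {"rx": 0, "ry": 0, "rz": 0, "x": 1, "y": 0, "z": 0, "hand": 20}
    - {"rx": 0, "ry": 0, "rz": 0, "x": 0, "y": 0, "z": 0, "hand": 20}

```text
time_s: 29.52
eef_pos: [563.4, -290.3, 123.5]
ee_rot: [0.011, -0.706, 0.011, 0.708]
force: [-6.8, -0.6, 0.6]
grip_width: 0.341
```

```bash
python3 - <<'E'
from h import *
s=wsave('w15.png',(210,150,370,290),5);print(s['time_s'],s['force'].round(2),s['eef_pos'])
save('scene','s7.png',(290,130,400,230),6)
E
```

```text
29.525 [-6.78 -0.59  0.63] [ 563.36342076 -290.32145979  123.50986301]
```

View pics/w15.png

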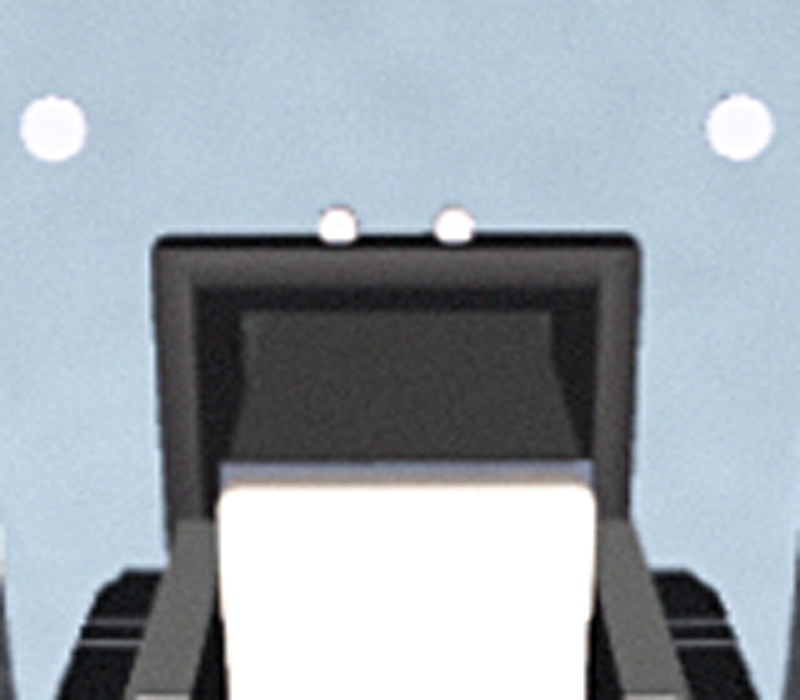

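View pics/s7.png

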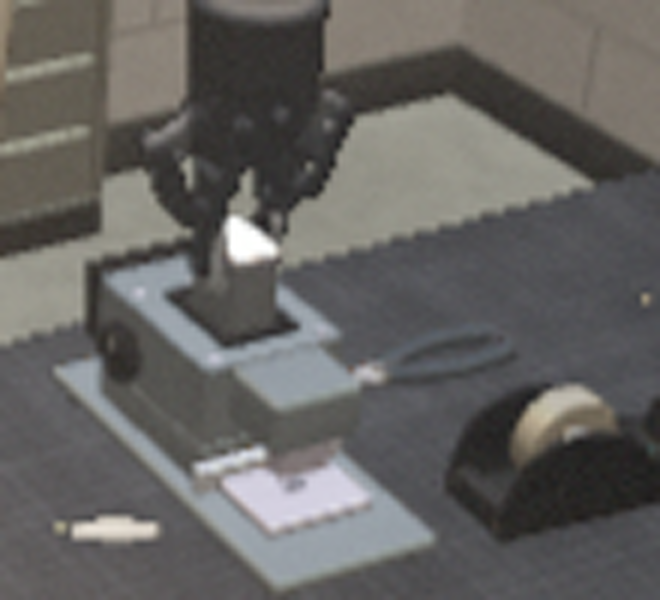

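jog_arm:
  increments:
    - {"rx": 0, "ry": 0, "rz": 0, "x": 1, "y": 0, "z": 0, "hand": 20}
    - {"rx": 0, "ry": 0, "rz": 0, "x": 0, "y": 0, "z": 0, "hand": 20}

```text
time_s: 29.88
eef_pos: [563.4, -290.3, 122.5]
ee_rot: [0.011, -0.706, 0.011, 0.708]
force: [-7.2, -0.3, 0.1]
grip_width: 0.337
```

jog_arm:
  increments:
    - {"rx": 0, "ry": 0, "rz": 0, "x": 1, "y": 0, "z": 0, "hand": 20}
    - {"rx": 0, "ry": 0, "rz": 0, "x": 0, "y": 0, "z": 0, "hand": 20}

```text
time_s: 30.12
eef_pos: [563.4, -290.3, 121.6]
ee_rot: [0.011, -0.706, 0.011, 0.708]
force: [-6.8, -0.7, -0.1]
grip_width: 0.341
```

jog_arm:
  increments:
    - {"rx": 0, "ry": 0, "rz": 0, "x": 1, "y": 0, "z": 0, "hand": 20}
    - {"rx": 0, "ry": 0, "rz": 0, "x": 0, "y": 0, "z": 0, "hand": 20}

```text
time_s: 30.38
eef_pos: [563.5, -290.3, 121.5]
ee_rot: [0.011, -0.707, 0.011, 0.708]
force: [-8.7, 1.5, 6.4]
grip_width: 0.345
```

jog_arm:
  increments:
    - {"rx": 0, "ry": 0, "rz": 0, "x": 1, "y": 0, "z": 0, "hand": 20}
    - {"rx": 0, "ry": 0, "rz": 0, "x": 0, "y": 0, "z": 0, "hand": 20}

```text
time_s: 30.62
eef_pos: [563.6, -290.3, 121.4]
ee_rot: [0.011, -0.707, 0.011, 0.707]
force: [-10.8, 3.5, 11.8]
grip_width: 0.344
```

jog_arm:
  increments:
    - {"rx": 0, "ry": 0, "rz": 0, "x": 0, "y": 0, "z": 0, "hand": 34}
    - {"rx": 0, "ry": 0, "rz": 0, "x": 0, "y": 0, "z": 0, "hand": 50}
    - {"rx": 0, "ry": 0, "rz": 0, "x": 0, "y": 0, "z": 0, "hand": 60}
    - {"rx": 0, "ry": 0, "rz": 0, "x": 0, "y": 0, "z": 0, "hand": 60}

```text
time_s: 31.12
eef_pos: [564.2, -290.3, 119.8]
ee_rot: [-0.011, 0.707, -0.011, -0.707]
force: [-0.6, -0.4, 0.4]
grip_width: 0.7
```

```bash
python3 - <<'E'
from h import *
s=wsave('w16.png');print(s['time_s'],s['force'].round(2),s['eef_pos'])
E
```

```text
31.125 [-0.59 -0.37  0.43] [ 564.20462043 -290.33544794  119.79126069]
```

View pics/w16.png

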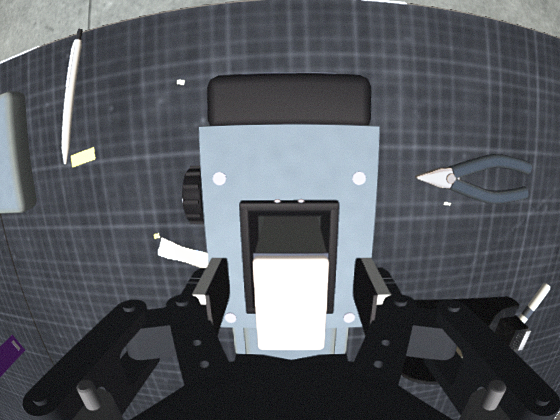

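jog_arm:
  increments:
    - {"rx": 0, "ry": 0, "rz": 0, "x": -10, "y": 0, "z": 0, "hand": 70}
    - {"rx": 0, "ry": 0, "rz": 0, "x": -30, "y": 0, "z": 0, "hand": 70}
    - {"rx": 0, "ry": 0, "rz": 0, "x": -20, "y": 0, "z": 1, "hand": 60}
    - {"rx": 0, "ry": 0, "rz": 0, "x": 0, "y": 0, "z": 0, "hand": 0}
    - {"rx": 0, "ry": 0, "rz": 0, "x": 0, "y": 0, "z": 0, "hand": 0}
  force: 20

```text
time_s: 31.8
eef_pos: [562.8, -290.1, 179.1]
ee_rot: [0.011, -0.707, 0.011, 0.707]
force: [-0.6, 0.5, -0.3]
grip_width: 0.285
```

jog_arm:
  increments:
    - {"rx": 0, "ry": 0, "rz": 0, "x": 0, "y": 0, "z": 0, "hand": 0}
    - {"rx": 0, "ry": 0, "rz": 0, "x": 0, "y": 0, "z": 0, "hand": 0}
    - {"rx": 0, "ry": 0, "rz": 0, "x": 0, "y": 0, "z": 0, "hand": 0}
    - {"rx": 0, "ry": 0, "rz": 0, "x": 0, "y": 0, "z": 0, "hand": 0}

```text
time_s: 32.3
eef_pos: [563.0, -290.3, 179.8]
ee_rot: [0.011, -0.707, 0.011, 0.707]
force: [-0.3, 0.3, -0.1]
grip_width: 0.003
```

```bash
python3 - <<'E'
from h import *
s=wsave('w17.png');print(s['time_s'],s['force'].round(2),s['eef_pos'],s['grip_width'])
save('scene','s8.png')
E
```

```text
32.3 [-0.34  0.32 -0.07] [ 563.04477356 -290.31050349  179.80370577] 0.0032117932422228235
```

View pics/w17.png

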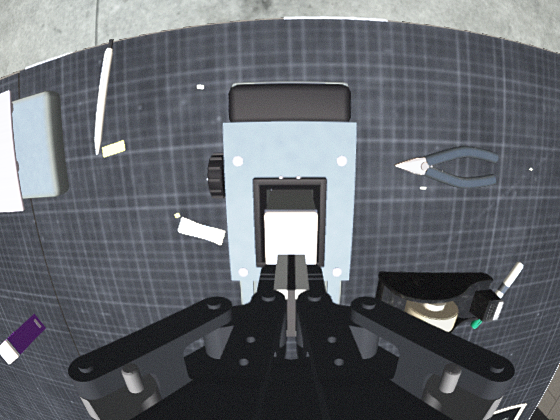

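jog_arm:
  increments:
    - {"rx": 0, "ry": 0, "rz": 0, "x": 15, "y": 0, "z": 0, "hand": 0}
    - {"rx": 0, "ry": 0, "rz": 0, "x": 10, "y": 0, "z": 0, "hand": 0}
    - {"rx": 0, "ry": 0, "rz": 0, "x": 3, "y": 0, "z": 0, "hand": 0}
    - {"rx": 0, "ry": 0, "rz": 0, "x": 0, "y": 0, "z": 0, "hand": 0}

```text
time_s: 32.9
eef_pos: [563.1, -290.3, 151.7]
ee_rot: [0.011, -0.707, 0.011, 0.707]
force: [-0.3, -0.3, 0.2]
grip_width: 0.0
```

jog_arm:
  increments:
    - {"rx": 0, "ry": 0, "rz": 0, "x": 1, "y": 0, "z": 0, "hand": 0}
    - {"rx": 0, "ry": 0, "rz": 0, "x": 1, "y": 0, "z": 0, "hand": 0}
    - {"rx": 0, "ry": 0, "rz": 0, "x": 0, "y": 0, "z": 0, "hand": 0}

```text
time_s: 33.28
eef_pos: [563.1, -290.3, 149.9]
ee_rot: [-0.011, 0.707, -0.011, -0.707]
force: [0.6, -0.2, -0.0]
grip_width: 0.001
```

jog_arm:
  increments:
    - {"rx": 0, "ry": 0, "rz": 0, "x": 1, "y": 0, "z": 0, "hand": 0}
    - {"rx": 0, "ry": 0, "rz": 0, "x": 0, "y": 0, "z": 0, "hand": 0}

```text
time_s: 33.52
eef_pos: [563.0, -290.3, 148.8]
ee_rot: [0.011, -0.707, 0.011, 0.707]
force: [-0.9, 0.2, 0.1]
grip_width: -0.0
```

jog_arm:
  increments:
    - {"rx": 0, "ry": 0, "rz": 0, "x": 1, "y": 0, "z": 0, "hand": 0}
    - {"rx": 0, "ry": 0, "rz": 0, "x": 0, "y": 0, "z": 0, "hand": 0}

```text
time_s: 33.78
eef_pos: [563.1, -290.3, 147.9]
ee_rot: [-0.011, 0.707, -0.011, -0.707]
force: [0.1, 0.5, 0.1]
grip_width: 0.0
```

jog_arm:
  increments:
    - {"rx": 0, "ry": 0, "rz": 0, "x": 1, "y": 0, "z": 0, "hand": 0}
    - {"rx": 0, "ry": 0, "rz": 0, "x": 0, "y": 0, "z": 0, "hand": 0}

```text
time_s: 34.02
eef_pos: [563.1, -290.3, 147.1]
ee_rot: [-0.011, 0.707, -0.011, -0.707]
force: [-0.5, 0.1, 3.0]
grip_width: -0.0
```

jog_arm:
  increments:
    - {"rx": 0, "ry": 0, "rz": 0, "x": 1, "y": 0, "z": 0, "hand": 0}
    - {"rx": 0, "ry": 0, "rz": 0, "x": 0, "y": 0, "z": 0, "hand": 0}

```text
time_s: 34.28
eef_pos: [563.1, -290.4, 147.0]
ee_rot: [-0.011, 0.707, -0.011, -0.707]
force: [-3.3, 3.2, 8.6]
grip_width: 0.004
```

jog_arm:
  increments:
    - {"rx": 0, "ry": 0, "rz": 0, "x": -20, "y": 0, "z": 0, "hand": 0}
    - {"rx": 0, "ry": 0, "rz": 0, "x": -40, "y": 0, "z": 0, "hand": 0}
    - {"rx": 0, "ry": 0, "rz": 0, "x": -40, "y": 0, "z": 0, "hand": 0}
    - {"rx": 0, "ry": 0, "rz": 0, "x": -20, "y": 0, "z": 40, "hand": 0}
    - {"rx": 0, "ry": 0, "rz": 0, "x": 0, "y": 0, "z": 40, "hand": 0}

```text
time_s: 34.9
eef_pos: [482.6, -287.9, 267.1]
ee_rot: [-0.01, 0.708, -0.012, -0.706]
force: [0.2, -0.8, 0.3]
grip_width: -0.003
```

jog_arm:
  increments:
    - {"rx": 0, "ry": 0, "rz": 0, "x": 0, "y": 0, "z": 0, "hand": 0}
    - {"rx": 0, "ry": 0, "rz": 0, "x": 0, "y": 0, "z": 0, "hand": 0}
    - {"rx": 0, "ry": 0, "rz": 0, "x": 0, "y": 0, "z": 0, "hand": 0}
    - {"rx": 0, "ry": 0, "rz": 0, "x": 0, "y": 0, "z": 0, "hand": 0}

```text
time_s: 35.4
eef_pos: [483.6, -287.8, 265.5]
ee_rot: [0.011, -0.707, 0.011, 0.707]
force: [0.3, 0.1, -0.3]
grip_width: 0.002
```

```bash
python3 - <<'E'
from h import *
s=wsave('w18.png',(200,60,380,200),4);print(s['time_s'],s['force'].round(2),s['eef_pos'])
save('scene','s9.png',(140,120,420,260),2.8)
save('top','t9.png')
E
```

```text
35.4 [ 0.28  0.1  -0.27] [ 483.57118762 -287.75004821  265.51700518]
```

View pics/w18.png

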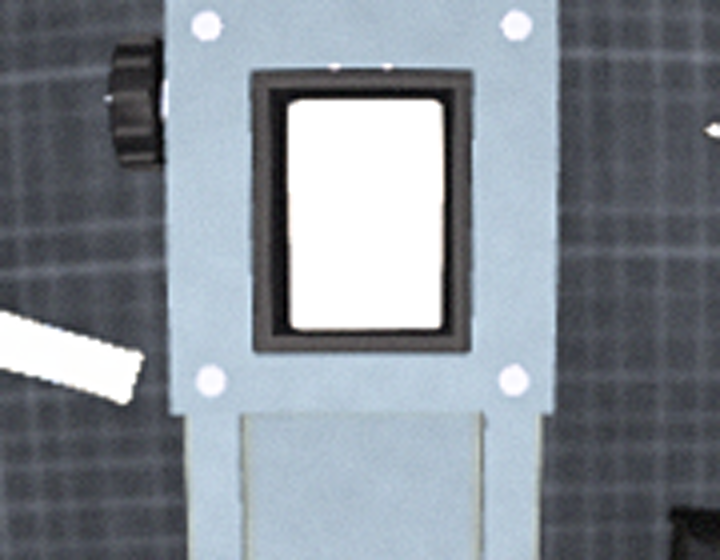

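View pics/s9.png

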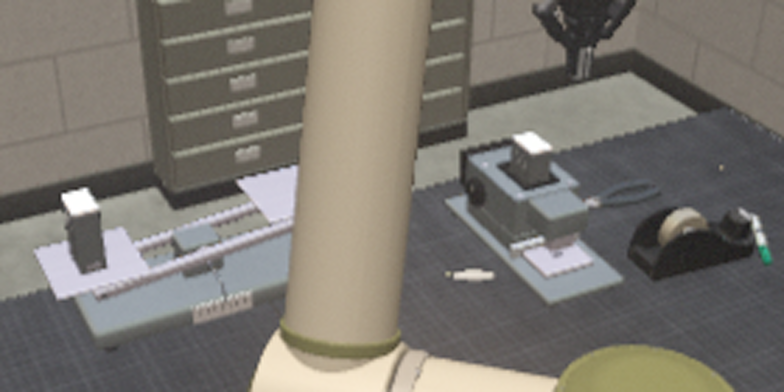

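View pics/t9.png

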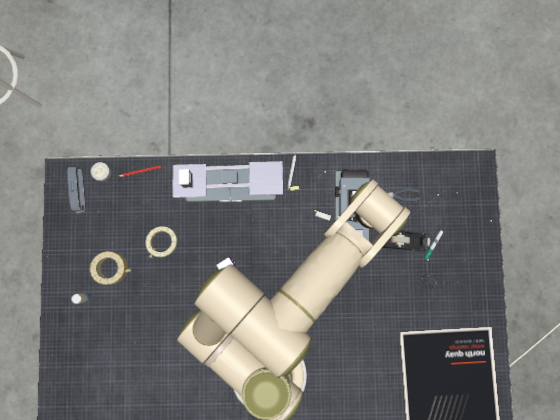

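The heavier cartridge stands centred and upright in the well at about (w18 crop 365,215). The lighter one stands on the left pan at (top 185,178), and the bystanders have not moved. I'm handing in.

```bash
python3 - <<'E'
from h import *
print(finish_job())
E
```

```text
the job is handed in; nothing more can be done
None
```

I weighed both grey cartridges on the balance, pushed the heavier one down the stitcher's well onto the feed deck, and handed the job in at about 35 s. No verdict was reported.

- **Which is heavier:** The cartridge on the right pan. The beam rested fully right-side down with both let go. My wrist readings agreed, at roughly 2 N against 1.2 N. I left the purple box alone.
- **Seating:** The spring's resistance peaked about 20 mm down and then fell off. The cartridge bottomed about 40 mm below the mouth, with about 12 N read at the wrist. After letting go, I pressed the top with shut fingers. It stood firm at 8.6 N within 0.3 mm of the expected height, so it had not lifted.
- **Last pictures:** The heavier cartridge is upright and centred in the well, and the lighter one stands on the left pan. The snips, masking tape and pen look unmoved, and the gripper is clear of everything.
- **Disagreement:** The top and wrist cameras differed by 2–4 mm on positions. I aligned to the well using wrist pictures taken close up.

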